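Clear the toppled bottle and clean the cover seam

TASK

A square bottle has toppled onto the device on the bench: stand it upright in the drip tray and let go of it. Then take the stylus from its rest, set its ball tip down into the L-shaped seam at the free end of the long leg and draw it slowly (at most about 5 cm a second) round the corner to the end of the short leg, without the tip coming out on the way. Lay the stylus back in both saddles of its rest, leaving the bottle standing and the other things where they are.

Things in the scene. Friction and masses are not known exactly. Their poses are not given: they have to be found in the camera images.
- case: electronic device, flat box fixed to the bench, 150 (x) by 190 (y) by 50 mm high; grey frame, aluminium cover with vent slots. A dark L-shaped seam, an open channel 12 mm wide, 6 mm deep, closed at its ends, runs in its flat top between frame and cover, the long leg on the robot's side. Origin: centre of its underside, z up; yaw within 0.3 rad of square to the robot
- seam_start (a point): centre line of the seam at its start, the free end of the long leg (long leg 130 mm, along the case's -y), at the level of the case's top, 6 mm above the channel floor; case frame (-0.040, 0.075, 0.050). The channel goes on 6 mm beyond this point
- seam_corner (a point): centre line of the seam at its right-angled corner, level with the case's top; case frame (-0.040, -0.055, 0.050)
- seam_end (a point): centre line of the seam at its end, the free end of the short leg (short leg 80 mm, along the case's +x), level with the case's top; case frame (0.040, -0.055, 0.050). The channel goes on 6 mm beyond this point
- bottle: white plastic bottle, square body 48 x 48 mm, 86 mm tall, then a shoulder and a round black cap, 26 mm across, up to 120 mm; 0.14 to 0.26 kg. At the start it lies on a flat side on the case, across the seam, cap roughly towards the robot. Origin: centre of its base, z axis from base to cap, x and y square to its sides
- tray: shallow square steel drip tray fixed to the bench, 120 x 120 mm outside, rim 9 mm high and 4 mm thick, inner floor 4 mm above the bench; origin at the centre of its underside. Stands to the left or to the right of the case
- rest: aluminium rest fixed to the bench beside the case, across from the tray: base 130 x 60 x 6 mm, two open saddles 84 mm apart along its x, 10 mm thick; saddle floors 36 mm above the bench, slots 26 mm wide flaring at the top, prongs up to 57 mm. Origin: centre of its underside. The stylus lies along x in both saddles, axis 45 mm above the bench, its middle free for the fingers
- stylus: seam-cleaning stylus, 159 mm long: square black handle 110 mm long, 18 x 18 mm, then a cone 20 mm long, a thin steel shank of 4.4 mm diameter and a steel ball tip of 8 mm diameter; 50 to 90 g. Origin at the centre of the handle, x axis along it towards the tip. At the start it lies level in the rest
- stylus_tip (a point): centre of the stylus's 8 mm ball tip, 100 mm from the stylus's origin along its x. With the ball on the channel floor this point is 2 mm below the case's top; with the ball on the case's top, 4 mm above it
- driver: bystander: screwdriver, 160 mm long, lying on the bench; origin at the underside, x axis towards its blade
- tub: bystander: clear open plastic tub, 100 mm across, 75 mm high; origin at the centre of its underside
- heatsink: bystander: finned aluminium heat sink, 70 x 60 x 30 mm; origin at the centre of its underside
- glue: bystander: white adhesive tube lying flat, about 155 mm long, 36 wide, 22 high; origin at its underside
- jar: bystander: small amber jar, 48 mm across, 50 mm high; origin at the centre of its underside
- tape: bystander: roll of brown tape lying flat, 80 mm across, 18 mm high; origin at the centre of its underside
Things that resemble listed ones, but are neither listed nor needed, are in the scene too. Leave any brown look-alike of the bottle alone.

How it is judged:
On the way, in this order (a step that is already met when the one before it is completed fails the run):
1. the bottle stands upright in the drip tray, let go (angle between bottle's own z axis and vertical below 0.1 rad and x of bottle in the frame of tray between -0.045 and 0.045 m and y of bottle in the frame of tray between -0.045 and 0.045 m and z of bottle in the frame of tray between -0.002 and 0.012 m and linear speed of bottle below 0.03 m/s and contact force between the fingers and bottle below 0.1 N), for 0.3 s.
2. the stylus tip is down in the seam at its start (within 8 mm along it) (x of stylus_tip in the frame of case between -0.048 and -0.032 m and y of stylus_tip in the frame of case between 0.067 and 0.083 m and z of stylus_tip in the frame of case between 0.04 and 0.051 m), for 0.1 s.
3. the tip, still down in the seam, passes 30 mm from the start along the long leg (x of stylus_tip in the frame of case between -0.048 and -0.032 m and y of stylus_tip in the frame of case between 0.037 and 0.053 m and z of stylus_tip in the frame of case between 0.04 and 0.051 m), for 0.1 s.
4. the tip, still down in the seam, passes 60 mm from the start along the long leg (x of stylus_tip in the frame of case between -0.048 and -0.032 m and y of stylus_tip in the frame of case between 0.007 and 0.023 m and z of stylus_tip in the frame of case between 0.04 and 0.051 m), for 0.1 s.
5. the tip, still down in the seam, passes 90 mm from the start along the long leg (x of stylus_tip in the frame of case between -0.048 and -0.032 m and y of stylus_tip in the frame of case between -0.023 and -0.007 m and z of stylus_tip in the frame of case between 0.04 and 0.051 m), for 0.1 s.
6. the tip, still down in the seam, reaches the corner (x of stylus_tip in the frame of case between -0.048 and -0.032 m and y of stylus_tip in the frame of case between -0.063 and -0.047 m and z of stylus_tip in the frame of case between 0.04 and 0.051 m), for 0.1 s.
7. the tip, still down in the seam, passes 27 mm beyond the corner on the short leg (x of stylus_tip in the frame of case between -0.021 and -0.005 m and y of stylus_tip in the frame of case between -0.063 and -0.047 m and z of stylus_tip in the frame of case between 0.04 and 0.051 m), for 0.1 s.
8. the tip, still down in the seam, passes 53 mm beyond the corner on the short leg (x of stylus_tip in the frame of case between 0.005 and 0.021 m and y of stylus_tip in the frame of case between -0.063 and -0.047 m and z of stylus_tip in the frame of case between 0.04 and 0.051 m), for 0.1 s.
9. the tip, still down in the seam, reaches the seam's end (within 8 mm) (x of stylus_tip in the frame of case between 0.032 and 0.048 m and y of stylus_tip in the frame of case between -0.063 and -0.047 m and z of stylus_tip in the frame of case between 0.04 and 0.051 m), for 0.1 s.
At the end, for the whole second after the job is handed in: The bottle stands upright (0.1 rad) on the tray floor, base centre within 45 mm of the tray centre along each side; the stylus lies at rest in both saddles, either way round, handle centre within 25 mm along and 10 mm across, axis 40 to 50 mm up and within 0.12 rad of the rest's x (angle between bottle's own z axis and vertical below 0.1 rad and x of bottle in the frame of tray between -0.045 and 0.045 m and y of bottle in the frame of tray between -0.045 and 0.045 m and z of bottle in the frame of tray between -0.002 and 0.012 m and linear speed of each of bottle, stylus below 0.03 m/s and x of stylus in the frame of rest between -0.025 and 0.025 m and y of stylus in the frame of rest between -0.01 and 0.01 m and z of stylus in the frame of rest between 0.04 and 0.05 m and angle between the x axis of stylus and the x axis of rest, either way round below 0.12 rad); the robot touches nothing.
It fails at once if the stylus tip comes out of the seam on the way: its centre 3 to 14 mm above the case's top, over the seam and more than 25 mm from its ends (((x of stylus_tip in the frame of case between -0.05 and -0.03 m and y of stylus_tip in the frame of case between -0.055 and 0.05 m) or (x of stylus_tip in the frame of case between -0.04 and 0.015 m and y of stylus_tip in the frame of case between -0.065 and -0.045 m)) and z of stylus_tip in the frame of case between 0.053 and 0.064 m).
It fails at once if the stylus moves faster than 0.12 m/s while its tip is down in the seam, more than 25 mm from its ends (((x of stylus_tip in the frame of case between -0.05 and -0.03 m and y of stylus_tip in the frame of case between -0.055 and 0.05 m) or (x of stylus_tip in the frame of case between -0.04 and 0.015 m and y of stylus_tip in the frame of case between -0.065 and -0.045 m)) and z of stylus_tip in the frame of case between 0.04 and 0.051 m and linear speed of stylus above 0.12 m/s).
It fails at once if a bystander is moved by more than 30 mm (distance of any of driver, tub, heatsink, glue, jar, tape from where it was at the start of the episode above 0.03 m).
It also fails if it takes over 72 s, if anything falls off the work surface, if the arm or the gripper's body presses on something with over 40 N, if the wrist force passes 120 N, or if a joint passes its speed limit or range.

ROBOT

A 6-joint arm with a two-finger parallel gripper is mounted at the origin on the work surface. World frame = base frame: x ahead of the robot, y to its left, z up, the work surface at z = 0. Lengths are in m, angles in rad, forces in N, time in s.
With the tool pointing down it reaches from about 0.325 to 0.9 m from the base axis. Payload 6.1 kg.
Tool frame: the origin (TCP) lies at the very end of the fingers, on their centre line; the grasp point (between the pads) lies 19 mm behind it; z points along the fingers, y is the line along which they close (so a half turn about z gives the same grasp; the last joint's range is limited). The gripper opens to 85 mm and grips with 20 to 120 N. Pads are 22 mm wide; open, the fingers measure 114 mm over their backs; the gripper's body (76 mm by 85 mm) begins 54 mm behind the grasp point. The pads swing forward as they close: fully open they stand 13 mm farther back than shut.
Start: joints at [-1.42, 0.22, 1.526, -0, 1.395, -0.126], TCP at [0.171, -0.601, 0.231] pointing down, gripper open.
Joint ranges: [-2.98, 2.98], [-0.91, 2.08], [0.09, 2.57], [-1.24, 4.39], [0.2, 2.65], [-2.68, 2.68]. Speed limits (rad/s): [2.57, 2.57, 3.01, 3.14, 3.14, 3.14].

INTERFACE

Orientations are given as a unit quaternion [x, y, z, w].
In Python, from bench import r, grab_frame, camera_model gives the robot as it stands.
- The arm moves only by the tool send_rows, never from a script. Its argument "steps" is a list of rows, each a list of 7 numbers: the shift along the tool's x, y, z in m, then the turn, a rotation vector about the tool's x, y, z in degrees, then the opening, from -1 (shut) to 1 (fully open). A call has 1 to 5 rows; each row shifts and turns the commanded pose from where the row before left it, along the tool's axes as they then stand; what a row does not reach is not made up. A row lasts 1/12 s, in which the tool goes at most 41.7 mm and 7.16 degrees, less where a joint would pass 70% of its speed; a pose out of reach is approached as far as the arm can. A call is refused whole if a number of a shift passes 0.0417 or a number of a turn 7.16, either way. A call with a gripper value outside its range is refused whole. The fingers move at their own pace and stop on an object; the grip force is fixed at half the most. Time passes only in rows, so rows that do not move let the fingers close. It gives the time, the measured TCP pose, the force, the opening and the grip force at its end, in the units of the state.
- r.get_state(): the state, without advancing time (a new reading comes with each control period).
- grab_frame(name): name is "scene" or "top" or "wrist"; returns the picture (384x512x3 uint8, red, green, blue); there is no depth.
- camera_model(name): a dict with "camera_matrix" (3x3 intrinsics, pixels), "extrinsics" (4x4, takes a point from world to camera coordinates). Camera axes: x right, y up, looking along -z (the intrinsics and any distortion apply to the point x, -y, -z); pixel columns grow to the right and rows downward; lengths in m; the calibration is good to about 2 mm. A picture is of the moment at which its call begins: read the wrist's pose just before it. camera_model takes no time and is no camera call; for the wrist camera it gives the pose at the moment of the call.
- r.hand_in(): hands the job in; it is judged then, once.
The state is a dict: "clock": time; "joint_pos": joint angles; "dq": joint speeds; "joint_efforts": joint torques, N m; "ee_pos": TCP position; "eef_rot": TCP orientation; "ft_force": force on the tool from outside, world axes, zero at the start; "ft_torque": the same for the moment, N m; "width": finger opening in m; "gripper_force": force on a finger pad.
Only numpy, scipy, OpenCV 4.12 (cv2) and the standard library are available. Lean on these libraries where they do the work, as an engineer would, in place of code of your own. Each camera call takes 0.05 s, during which the arm holds its last target. There are 200 camera calls.

## Working session

There is one attempt and no reset: what is moved stays moved. The work goes in short steps, Python scripts to look and compute and a tool call to move; the robot and the scene stay as the last step left them, time stands still between calls to the robot, and variables do not carry over. Pictures are saved under pics/ and viewed, at most 10 in all, crops included, and the job is handed in when it is done.

Besides the shell and the picture viewer there is one more tool, called after "Call:" by a JSON object that holds its "name" and its "arguments", one argument or row to a line. send_rows: Moves the arm, as the interface text tells. Its arguments: {"type":"object","properties":{"steps":{"type":"array"}},"required":["steps"]}

```bash
ls; mkdir -p pics
cat > h.py <<'E'
import numpy as np, cv2, json
from bench import r, grab_frame, camera_model
def snap(n,f):
    im=grab_frame(n); cv2.imwrite('pics/'+f,cv2.cvtColor(im,cv2.COLOR_RGB2BGR)); return im
def ray(n,u,v,z,m=None):
    m=m or camera_model(n); K=np.array(m['camera_matrix']);E=np.array(m['extrinsics'])
    d=np.linalg.inv(K)@[u,v,1]; d=np.array([d[0],-d[1],-d[2]]); R=E[:3,:3]; o=-R.T@E[:3,3]; d=R.T@d
    return o+d*(z-o[2])/d[2]
def proj(n,P,m=None):
    m=m or camera_model(n); K=np.array(m['camera_matrix']);E=np.array(m['extrinsics'])
    p=(E[:3,:3]@np.atleast_2d(P).T).T+E[:3,3]; p=p*[1,-1,-1]; p=p@K.T; return p[:,:2]/p[:,2:]
E
python3 - <<'E'
from h import *
a=snap('scene','scene.png');b=snap('top','top.png')
s=cv2.resize(b,(800,600),interpolation=cv2.INTER_CUBIC);cv2.imwrite('pics/top2.png',s[...,::-1])
for n in('scene','top'):
    m=camera_model(n);print({k:np.round(v,3).tolist() if not isinstance(v,str) else v for k,v in m.items()})
print(r.get_state())
E
```

```text
pics
{'camera_matrix': [[415.816, 0.0, 251.192], [0.0, 415.816, 193.427], [0.0, 0.0, 1.0]], 'extrinsics': [[0.133, 0.991, -0.012, -0.082], [-0.644, 0.096, 0.759, 0.347], [0.754, -0.093, 0.651, -1.691], [0.0, 0.0, 0.0, 1.0]]}
{'camera_matrix': [[401.246, 0.0, 257.967], [0.0, 401.246, 202.842], [0.0, 0.0, 1.0]], 'extrinsics': [[-0.004, -1.0, -0.004, -0.002], [0.999, -0.005, 0.052, -0.595], [-0.052, -0.004, 0.999, -1.094], [0.0, 0.0, 0.0, 1.0]]}
{'clock': 0.1, 'joint_pos': array([-1.42010619e+00,  2.21164111e-01,  1.52750072e+00,  5.43559133e-06,
        1.39471680e+00, -1.26109141e-01]), 'dq': array([ 0.00076813, -0.00045516, -0.00314699,  0.00197473, -0.00152137,
        0.00078703]), 'joint_efforts': array([ 6.70082736e-04, -4.98246682e+01, -3.90546870e+01, -1.56345809e-04,
        5.73595549e-03, -3.94202891e-05]), 'ee_pos': array([ 0.17070787, -0.60066136,  0.23029608]), 'eef_rot': array([ 9.90437717e-01,  1.37957704e-01, -8.31829957e-06, -8.94454779e-04]), 'ft_force': array([ 0.07267764, -0.25125248,  0.40719446]), 'ft_torque': array([-0.0778834 , -0.01127713, -0.0217057 ]), 'gripper_force': 0.0, 'width': 0.08553008142642024}
```

View pics/top2.png

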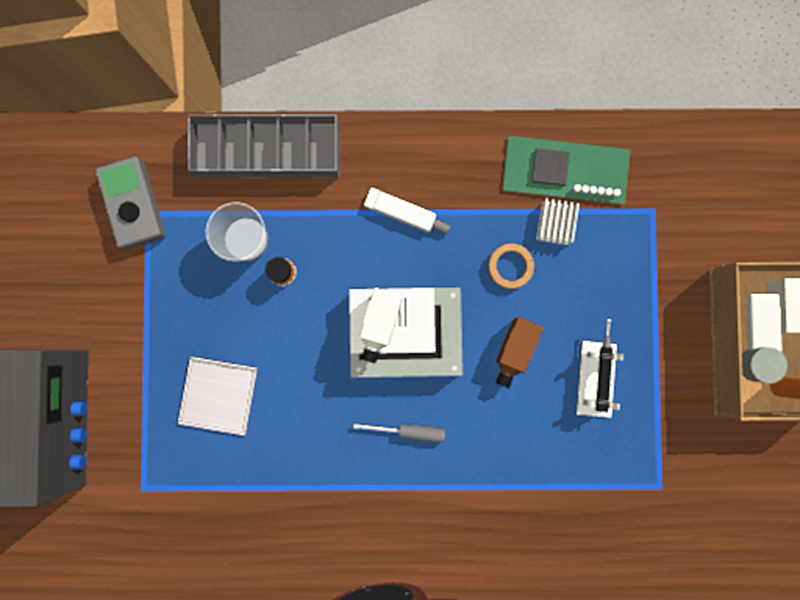

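View pics/scene.png

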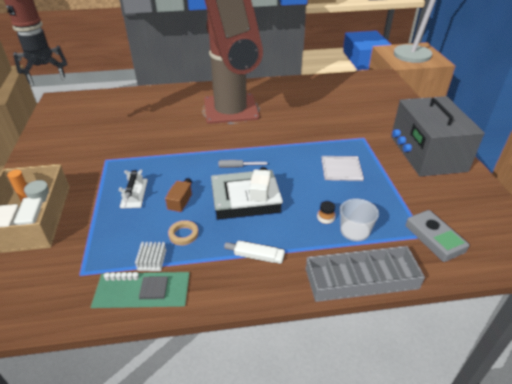

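The top view shows, in 800x600 pixels: case (405,333), with the seam's long leg at row ~354 and its short leg at col ~438. The white bottle lies on the case at (380,318), cap at (370,355). The tray is at (218,397). The rest holds the stylus at (598,378), with its tip at (608,322).

Possible confusions for the bottle:
- White bottle on the case (380,318): this is the one I want.
- Brown look-alike (520,350).
- White items in the box (765,320).
- Glue tube (400,208).

For the stylus, the driver at (400,432) could be mistaken for it. The black handle in the rest is the right one.

Run:
```python
from h import *
s=1.5625
def P(u,v,z): return np.round(ray('top',u/s,v/s,z),4)
print('case',[P(*c,.05) for c in((350,289),(461,288),(462,377),(350,378))])
print('bottle base edge, cap',P(377,291,.098),P(398,297,.098),P(370,355,.074),P(380,318,.098))
print('tray',[P(*c,.009) for c in((191,357),(257,368),(246,435),(179,425))])
print('rest base',[P(*c,.006) for c in((582,340),(617,344),(610,416),(577,413))])
print('stylus',P(608,322,.045),P(604,350,.054),P(604,408,.054))
print('brown',P(505,380,.03),P(520,350,.05),'tub',P(237,232,.04),'driver',P(400,432,.02),'jar',P(280,271,.05))
b=grab_frame('top');im=b[170:255,210:310];cv2.imwrite('pics/crop.png',cv2.resize(im,None,fx=7,fy=7,interpolation=cv2.INTER_CUBIC)[...,::-1])
```

```text
case [array([0.642 , 0.0858, 0.05  ]), array([ 0.6427, -0.105 ,  0.05  ]), array([ 0.4904, -0.1053,  0.05  ]), array([0.4895, 0.0858, 0.05  ])]
bottle base edge, cap [0.6338 0.0372 0.098 ] [0.6237 0.0027 0.098 ] [0.5287 0.0502 0.074 ] [0.5893 0.0323 0.098 ]
tray [array([0.526 , 0.3721, 0.009 ]), array([0.506 , 0.2545, 0.009 ]), array([0.3882, 0.2731, 0.009 ]), array([0.4062, 0.3918, 0.009 ])]
rest base [array([ 0.5531, -0.3233,  0.006 ]), array([ 0.5458, -0.3853,  0.006 ]), array([ 0.4186, -0.3701,  0.006 ]), array([ 0.4241, -0.312 ,  0.006 ])]
stylus [ 0.5833 -0.3576  0.045 ] [ 0.5353 -0.3469  0.054 ] [ 0.4372 -0.3448  0.054 ]
brown [ 0.484  -0.1817  0.03  ] [ 0.5359 -0.2048  0.05  ] tub [0.7437 0.284  0.04  ] driver [0.3938 0.0011 0.02  ] jar [0.6737 0.2064 0.05  ]
```

View pics/crop.png

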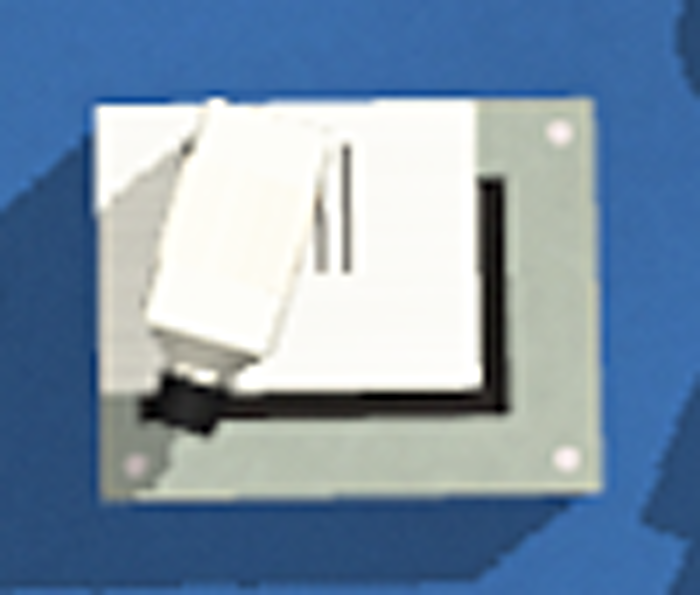

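The crop confirms that the bottle is the white one on the case, lying across the seam. Its top face has corners near (205,103), (330,128), (268,360) and (148,318), and its cap is at (190,400) over the seam start. The seam corner is at ~(500,405) and its end at (490,180).

```bash
cat >> h.py <<'E'
from scipy.spatial.transform import Rotation as Ro
def todo(pos,R,st=None):
    """tool-frame shift (mm) and rotvec (deg) from the present pose to (pos,R)"""
    st=st or r.get_state(); R0=Ro.from_quat(st['eef_rot'])
    return np.round(R0.inv().apply(np.array(pos)-st['ee_pos'])*1e3,1), np.round((R0.inv()*R).as_rotvec(degrees=True),2)
def tool(d,y):
    d=np.array(d)/np.linalg.norm(d); y=np.array(y,float); y-=d*(y@d); y/=np.linalg.norm(y)
    return Ro.from_matrix(np.c_[np.cross(y,d),y,d])
E
python3 - <<'E'
from h import *
f=lambda u,v,z:ray('top',210+u/7-.4,170+v/7-.4,z)
c=np.array([f(205,103,.098),f(330,128,.098),f(268,360,.098),f(148,318,.098)])
print(np.round(c,4)); b=(c[0]+c[1])/2; s=(c[2]+c[3])/2; cap=f(190,405,.087)
print('base',b,'shoulder',s,'len',np.linalg.norm(b-s),'w',np.linalg.norm(c[0]-c[1]),np.linalg.norm(c[2]-c[3]))
for q in(s,cap): d=q-b; print('az',np.degrees(np.arctan2(d[1],d[0])))
k=np.array([f(*p,.05) for p in((95,105),(595,97),(602,493),(100,502))]);print(np.round(k,4),k.mean(0))
for i,j in((0,1),(3,2),(3,0),(2,1)):
    d=k[j]-k[i];print(np.linalg.norm(d),np.arctan2(d[1],d[0]))
st=r.get_state();print(Ro.from_quat(st['eef_rot']).as_matrix().round(3))
m=camera_model('wrist');E=np.array(m['extrinsics']);o=-E[:3,:3].T@E[:3,3];R=Ro.from_quat(st['eef_rot'])
print('cam in tool',R.inv().apply(o-st['ee_pos']),'look',R.inv().apply(-E[2,:3]),'right',R.inv().apply(E[0,:3]),m['camera_matrix'])
E
```

```text
[[ 0.6388  0.0433  0.098 ]
 [ 0.6293 -0.0025  0.098 ]
 [ 0.5445  0.0205  0.098 ]
 [ 0.56    0.0643  0.098 ]]
base [0.63404189 0.02040298 0.098     ] shoulder [0.55227738 0.04238163 0.098     ] len 0.08466697231084819 w 0.04674856035400886 0.0464500664370661
az 164.95429779846828
az 164.5771733122451
[[ 0.6429  0.088   0.05  ]
 [ 0.6451 -0.1039  0.05  ]
 [ 0.4937 -0.1051  0.05  ]
 [ 0.4911  0.0861  0.05  ]] [ 0.56820045 -0.00871713  0.05      ]
0.19188252272099743 -1.5596083455383751
0.19124069204772723 -1.557173914169081
0.15185425565226032 0.012649860122728394
0.15138911523890503 0.008410995246440244
[[ 0.962  0.273 -0.   ]
 [ 0.273 -0.962  0.002]
 [ 0.    -0.002 -1.   ]]
cam in tool [ 0.06680068 -0.00066259 -0.14242959] look [-0.26296526  0.00123782  0.96480451] right [ 8.89703631e-05  9.99999204e-01 -1.25872346e-03] [[332.10347471   0.         262.9319617 ]
 [  0.         332.10347471 192.87138652]
 [  0.           0.           1.        ]]
```

Call:
{"name": "send_rows", "arguments": {
  "steps": [
    [0.028,-0.025,-0.002,0,0,0,1],
    [0.028,-0.025,-0.002,0,0,0,1],
    [0.028,-0.025,-0.002,0,0,0,1],
    [0.028,-0.025,-0.002,0,0,0,1],
    [0.028,-0.025,-0.002,0,0,0,1]
  ]
}}

```text
clock: 0.57
ee_pos: [0.2717, -0.441, 0.2409]
eef_rot: [0.99, 0.138, -0.0, -0.0]
ft_force: [0.5, -0.3, 0.2]
width: 0.0855
gripper_force: 0.0
```

Call:
{"name": "send_rows", "arguments": {
  "steps": [
    [0.028,-0.025,-0.002,0,0,0,1],
    [0.028,-0.025,-0.002,0,0,0,1],
    [0.028,-0.025,-0.002,0,0,0,1],
    [0.028,-0.025,-0.002,0,0,0,1],
    [0.028,-0.025,-0.002,0,0,0,1]
  ]
}}

```text
clock: 0.98
ee_pos: [0.3723, -0.2824, 0.2513]
eef_rot: [0.99, 0.138, 0.0, -0.0]
ft_force: [1.5, -0.5, 0.8]
width: 0.0852
gripper_force: 0.0
```

Call:
{"name": "send_rows", "arguments": {
  "steps": [
    [0.028,-0.025,-0.002,0,0,0,1],
    [0.028,-0.025,-0.002,0,0,0,1],
    [0.028,-0.025,-0.002,0,0,0,1],
    [0.028,-0.025,-0.002,0,0,0,1],
    [0.028,-0.025,-0.002,0,0,0,1]
  ]
}}

```text
clock: 1.4
ee_pos: [0.4728, -0.1238, 0.2613]
eef_rot: [0.99, 0.138, 0.0, 0.0]
ft_force: [0.8, -1.0, 1.0]
width: 0.0854
gripper_force: 0.0
```

Call:
{"name": "send_rows", "arguments": {
  "steps": [
    [0.028,-0.025,-0.002,0,0,0,1],
    [0.028,-0.025,-0.002,0,0,0,1],
    [0.028,-0.025,-0.002,0,0,0,1],
    [0.028,-0.025,-0.002,0,0,0,1],
    [0.028,-0.025,-0.002,0,0,0,1]
  ]
}}

```text
clock: 1.82
ee_pos: [0.5733, 0.0347, 0.2711]
eef_rot: [0.99, 0.138, -0.0, 0.0]
ft_force: [0.9, -0.1, -0.2]
width: 0.0853
gripper_force: 0.0
```

Call:
{"name": "send_rows", "arguments": {
  "steps": [
    [0,0,0,0,0,6.2,1],
    [0,0,0,0,0,6.2,1],
    [0,0,0,0,0,6.2,1],
    [0,0,0,0,0,6.2,1],
    [0,0,0,0,0,6.2,1]
  ]
}}

```text
clock: 2.23
ee_pos: [0.5726, 0.0331, 0.2708]
eef_rot: [0.991, -0.134, -0.0, 0.0]
ft_force: [-0.8, -0.0, -0.4]
width: 0.0856
gripper_force: 0.0
```

Call:
{"name": "send_rows", "arguments": {
  "steps": [
    [0,0,0,0,0,0,1],
    [0,0,0,0,0,0,1]
  ]
}}

```text
clock: 2.4
ee_pos: [0.5727, 0.0328, 0.271]
eef_rot: [0.991, -0.13, -0.0, 0.0]
ft_force: [-0.5, -0.5, -0.7]
width: 0.0853
gripper_force: 0.0
```

Run:
```python
from h import *
st=r.get_state();m=camera_model('wrist');im=snap('wrist','w1.png')
np.savez('w1.npz',**{k:np.array(v) for k,v in m.items() if k!='distortion'},); print(st['joint_pos'].round(4),st['ee_pos'],st['eef_rot'])
cv2.imwrite('pics/w1b.png',cv2.resize(im,(800,600),interpolation=cv2.INTER_CUBIC)[...,::-1])
```

```text
[-0.0802  0.0746  1.6144  0.      1.4531  1.7516] [0.57267332 0.03284332 0.27101357] [ 9.91496842e-01 -1.30130463e-01 -2.73438616e-04  1.28761522e-05]
```

View pics/w1b.png

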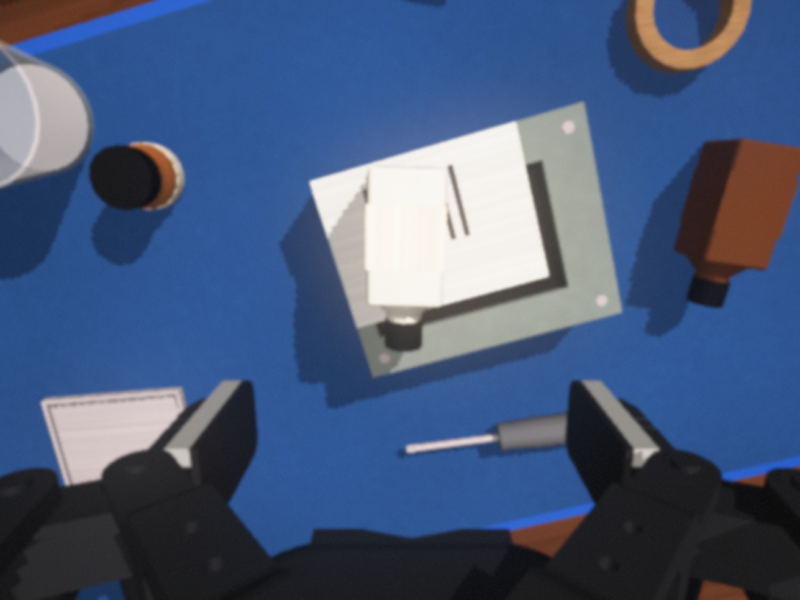

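The near view shows the case corners at (310,181), (583,102), (621,312) and (374,377), the bottle's body at (406,235) and its cap at (404,333). The tray is at (120,440) and the driver at (490,435).

Run:
```python
from h import *
m=dict(np.load('w1.npz'));s=1.5625
f=lambda u,v,z:ray('wrist',u/s,v/s,z,m)
k=np.array([f(*p,.05) for p in((310,181),(583,102),(621,312),(374,377))]);print(np.round(k,4),k.mean(0))
for i,j in((0,1),(3,2),(3,0),(2,1)):
    d=k[j]-k[i];print(np.linalg.norm(d),np.arctan2(d[1],d[0]))
c=np.array([f(*p,.098) for p in((370,168),(447,168),(442,306),(368,304))]);print(np.round(c,4),np.linalg.norm(c[0]-c[1]),np.linalg.norm(c[2]-c[3]))
b=(c[0]+c[1])/2; t=(c[2]+c[3])/2;print(b,t,np.linalg.norm(b-t)); d=t-b;print('az',np.degrees(np.arctan2(d[1],d[0])))
az=np.radians(165);zb=np.array([np.cos(az),np.sin(az),0]);th=np.radians(45)
d=-zb*np.sin(th)+np.array([0,0,-np.cos(th)]);y=[-np.sin(az),np.cos(az),0]
R=tool(d,y)
base=np.array([.6335,.0205,.074]);g=base+.058*zb;T=g+.012*d
for B in(.1,0): print(T-B*d,todo(T-B*d,R)); 
r0=Ro.from_quat(r.get_state()['eef_rot']); print(R.as_matrix().round(3), todo(T-.1*d,R)[1], R.inv().apply(T-.1*d-r.get_state()['ee_pos'])*1e3)
```

```text
[[ 0.6414  0.086   0.05  ]
 [ 0.6433 -0.1029  0.05  ]
 [ 0.4939 -0.1047  0.05  ]
 [ 0.4913  0.0837  0.05  ]] [ 0.5674813 -0.0094795  0.05     ]
0.1889016639125514 -1.5604635704192134
0.18839951054286022 -1.5569554194240707
0.15010198881151118 0.015610871929241606
0.1494392447640901 0.012266247455825953
[[ 0.6388  0.0404  0.098 ]
 [ 0.6271 -0.0034  0.098 ]
 [ 0.546   0.02    0.098 ]
 [ 0.5593  0.0647  0.098 ]] 0.04533172314306591 0.04671832386450136
[0.63297013 0.0185229  0.098     ] [0.55264411 0.04234679 0.098     ] 0.08378452216902192
az 163.48017074054366
[0.51737118 0.05161662 0.1362254 ] (array([-58.2,  -3.9, 134.9]), array([-2.000e-02,  4.503e+01,  5.000e-02]))
[0.58567245 0.03331535 0.06551472] (array([ 12.5,  -3.9, 205.5]), array([-2.000e-02,  4.503e+01,  5.000e-02]))
[[ 0.683 -0.259  0.683]
 [-0.183 -0.966 -0.183]
 [ 0.707  0.    -0.707]] [-2.000e-02  4.503e+01  5.000e-02] [-136.57263842   -3.86554128   54.10814022]
```

Call:
{"name": "send_rows", "arguments": {
  "steps": [
    [0,0,0,0,6.43,0,1],
    [0,0,0,0,6.43,0,1],
    [0,0,0,0,6.43,0,1],
    [0,0,0,0,6.43,0,1]
  ]
}}

```text
clock: 2.78
ee_pos: [0.5733, 0.0327, 0.2721]
eef_rot: [0.966, -0.127, 0.224, 0.03]
ft_force: [-0.6, -1.1, 0.2]
width: 0.0854
gripper_force: 0.0
```

Call:
{"name": "send_rows", "arguments": {
  "steps": [
    [0,0,0,0,6.43,0,1],
    [0,0,0,0,6.43,0,1],
    [0,0,0,0,6.43,0,1],
    [0,0,0,0,0,0,1]
  ]
}}

```text
clock: 3.12
ee_pos: [0.5675, 0.0334, 0.2637]
eef_rot: [0.917, -0.12, 0.376, 0.052]
ft_force: [-1.5, -0.8, -3.3]
width: 0.0854
gripper_force: 0.0
```

Call:
{"name": "send_rows", "arguments": {
  "steps": [
    [-0.034,-0.001,0.0135,0,0,0,1],
    [-0.034,-0.001,0.0135,0,0,0,1],
    [-0.034,-0.001,0.0135,0,0,0,1],
    [-0.034,-0.001,0.0135,0,0,0,1],
    [0,0,0,0,0,0,1]
  ]
}}

```text
clock: 3.53
ee_pos: [0.5125, 0.0507, 0.1291]
eef_rot: [0.918, -0.122, 0.373, 0.053]
ft_force: [-1.4, -0.5, -1.9]
width: 0.0854
gripper_force: 0.0
```

Run:
```python
from h import *
st=r.get_state();print(st['joint_pos'].round(3),st['ee_pos'],st['eef_rot'],st['ft_force'])
az=np.radians(164.7);zb=np.array([np.cos(az),np.sin(az),0]);th=np.radians(45)
d=-zb*np.sin(th)+np.array([0,0,-np.cos(th)]);R=tool(d,[-np.sin(az),np.cos(az),0])
g=np.array([.6335,.0198,.074])+.058*zb;T=g+.012*d
print(todo(T,R))
```

```text
[ 0.119 -0.35   2.468 -0.767  0.394  2.576] [0.51252908 0.05065375 0.12912734] [ 0.91829035 -0.12156977  0.3730238   0.05307425] [-1.39443578 -0.45254118 -1.92926341]
(array([ 9.5, -2.5, 98.1]), array([0.23, 0.73, 0.32]))
```

Call:
{"name": "send_rows", "arguments": {
  "steps": [
    [0.005,-0.0015,0.02,0,0.3,0,1],
    [0.0045,-0.001,0.02,0,0.4,0,1],
    [0,0,0.02,0,0,0,1],
    [0,0,0.02,0,0,0,1],
    [0,0,0.018,0,0,0,1]
  ]
}}

```text
clock: 3.95
ee_pos: [0.5943, 0.0218, 0.0943]
eef_rot: [0.919, -0.116, 0.374, 0.043]
ft_force: [0.5, 0.5, -0.4]
width: 0.0855
gripper_force: 0.0
```

Call:
{"name": "send_rows", "arguments": {
  "steps": [
    [0,0,0,0,0,0,1],
    [0,0,0,0,0,0,1]
  ]
}}

```text
clock: 4.12
ee_pos: [0.5924, 0.0222, 0.0932]
eef_rot: [0.919, -0.117, 0.373, 0.043]
ft_force: [0.7, 0.4, -0.1]
width: 0.0854
gripper_force: 0.0
```

Run:
```python
from h import *
st=r.get_state();print(st['joint_pos'].round(3),st['ee_pos'],st['eef_rot'],st['ft_force'])
az=np.radians(164.7);zb=np.array([np.cos(az),np.sin(az),0]);th=np.radians(45)
d=-zb*np.sin(th)+np.array([0,0,-np.cos(th)]);R=tool(d,[-np.sin(az),np.cos(az),0])
g=np.array([.6335,.0198,.074])+.058*zb;T=g+.012*d
print(todo(T,R))
im=snap('wrist','w2.png')
```

```text
[-0.003 -0.055  2.316 -0.929  0.206  2.674] [0.59241687 0.02215523 0.09321263] [ 0.9194064  -0.11665075  0.37315226  0.04291686] [ 0.69835284  0.35914946 -0.12113395]
(array([-25.9,  -8.5,  13.6]), array([-1.05,  0.88,  0.4 ]))
```

View pics/w2.png

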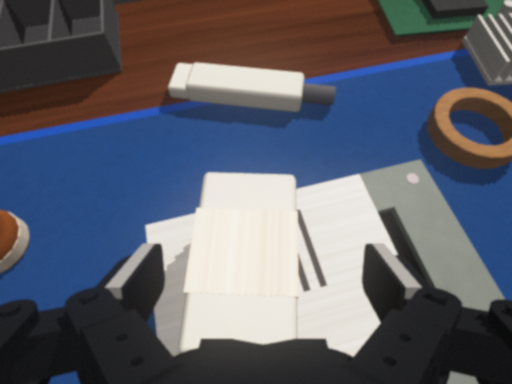

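The arm sits at the limits of q5 (0.206) and q6 (2.674), so this tilt is not reachable here. The fingers straddle the bottle at the right place but ~20 mm short. I'll fit a quick kinematic model from the logged states so I can choose feasible tilts.

```bash
cat >> h.py <<'E'
from scipy.optimize import least_squares
lo=np.array([-2.98,-.91,.09,-1.24,.2,-2.68]);hi=np.array([2.98,2.08,2.57,4.39,2.65,2.68])
def fk(q,k):
    a1,e1,h,L1,a3,L2,e2,L6,c=k
    A=Ro.from_euler('z',q[0]);B=A*Ro.from_euler('y',q[1]);C=A*Ro.from_euler('y',q[1]+q[2])*Ro.from_euler('z',q[3]);D=C*Ro.from_euler('y',q[4])
    F=D*Ro.from_euler('z',q[5]+c)
    return A.apply([a1,e1,h])+B.apply([0,0,L1])+C.apply([0,0,L2])+(A*Ro.from_euler('y',q[1]+q[2])).apply([a3,0,0])+D.apply([0,e2,L6]),F
def ik(p,R,k,q0):
    f=lambda q:np.r_[(fk(q,k)[0]-p)*10,(R.inv()*fk(q,k)[1]).as_rotvec()]
    best=None
    for s in range(12):
        g=np.random.default_rng(s); x=np.clip(q0 if s==0 else q0+g.normal(0,.5,6),lo+.01,hi-.01)
        o=least_squares(f,x,bounds=(lo,hi)); 
        if best is None or o.cost<best.cost-1e-9: best=o
    return best.x,best.cost**.5
E
python3 - <<'E'
from h import *
D=[([-1.42010619,.221164,1.5275,0,1.3947168,-.12610914],[.17070787,-.60066136,.23029608],[.990437717,.137957704,-8e-6,-8.9e-4]),
([-.0802,.0746,1.6144,0,1.4531,1.7516],[.57267332,.03284332,.27101357],[.991496842,-.130130463,-2.7e-4,1e-5]),
([.119,-.35,2.468,-.767,.394,2.576],[.51252908,.05065375,.12912734],[.91829035,-.12156977,.3730238,.05307425])]
st=r.get_state();D.append((st['joint_pos'],st['ee_pos'],st['eef_rot']))
def res(k):
    o=[]
    for q,p,w in D:
        P,F=fk(q,k);o+=list((P-p)*10)+list((Ro.from_quat(w).inv()*F).as_rotvec())
    return np.r_[o,1e-3*(np.array(k)[:8]-[0,0,.3,.4,0,.35,0,.25])]
best=None
for c in(0,1.57,3.14,-1.57):
  for e in((0.08,0),(0,.08)):
    o=least_squares(res,[0,e[0],.3,.4,0,.35,e[1],.25,c]); 
    if best is None or o.cost<best.cost: best=o
print(best.x.round(4),best.cost,np.abs(best.fun[:24]).max()); print(best.fun[:24].round(4)); np.save('k.npy',best.x)
E
```

```text
[-2.0000e-03  7.9300e-02  3.1470e-01  4.1150e-01  5.4100e-02  5.4990e-01
 -6.0000e-04  3.3540e-01  1.5709e+00] 2.4730956428439148e-06 0.0012279756543337461
[-0.0001  0.0008 -0.0005  0.     -0.      0.0001  0.0006 -0.0002  0.0008
 -0.      0.      0.0001 -0.0001 -0.0001 -0.0012  0.0001 -0.0006 -0.0002
  0.0003  0.0002  0.0009 -0.      0.      0.0001]
```

Run:
```python
from h import *
k=np.load('k.npy');az=np.radians(164.7);zb=np.array([np.cos(az),np.sin(az),0]);base=np.array([.6335,.0198,.074])
q0=np.array([0,0,2.0,0,.8,0]);np.set_printoptions(precision=2,suppress=True)
for t in(20,30,40):
  th=np.radians(t)
  for sg in(1,-1):
    d=-zb*np.sin(th)+np.array([0,0,-np.cos(th)]);R=tool(d,sg*np.array([-np.sin(az),np.cos(az),0]))
    for off in(0,-.1):
      q,c=ik(base+.056*zb+(.012+off)*d,R,k,np.r_[q0[:5],1.5*sg]); print(t,sg,off,q,'%.4f'%c)
    # final: bottle frame relative
    Rb=Ro.from_matrix(np.c_[[0,0,-1],np.cross(zb,[0,0,-1]),zb]); rel=Rb.inv()*R; tcp=np.array([0,0,.056])+Rb.inv().apply(.012*d)
    for psi in range(0,360,30):
      F=Ro.from_euler('z',psi,degrees=True)
      P=np.array([.457,.323,.010])+F.apply(tcp)
      q,c=ik(P,F*rel,k,np.r_[.6,.3,1.5,0,1.5,0])
      if c<.005: print('   final',t,sg,psi,q,'%.4f'%c,'d',(F*rel).apply([0,0,1]))
```

```text
20 1 0 [-0.03  0.1   2.05 -0.13  0.66  1.9 ] 0.0000
20 1 -0.1 [-0.01 -0.13  2.07 -0.11  0.86  1.88] 0.0000
   final 20 1 90 [-0.13  0.52  2.06  1.27  1.35  2.14] 0.0000 d [ 0.    0.94 -0.34]
   final 20 1 120 [-0.03  0.74  1.66  0.93  1.65  2.19] 0.0000 d [-0.47  0.81 -0.34]
   final 20 1 150 [0.13 0.95 1.28 0.66 1.97 2.12] 0.0000 d [-0.81  0.47 -0.34]
   final 20 1 180 [0.31 1.12 0.96 0.37 2.23 1.91] 0.0000 d [-0.94  0.   -0.34]
   final 20 1 210 [ 0.49  1.21  0.79 -0.04  2.36  1.53] 0.0000 d [-0.81 -0.47 -0.34]
   final 20 1 240 [ 0.67  1.17  0.88 -0.45  2.24  1.14] 0.0000 d [-0.47 -0.81 -0.34]
   final 20 1 270 [ 0.84  1.02  1.15 -0.75  1.97  0.93] 0.0000 d [-0.   -0.94 -0.34]
   final 20 1 300 [ 0.97  0.81  1.52 -1.01  1.63  0.86] 0.0000 d [ 0.47 -0.81 -0.34]
20 -1 0 [-0.03  0.1   2.05 -0.13  0.66 -1.24] 0.0000
20 -1 -0.1 [-0.01 -0.13  2.07 -0.11  0.86 -1.26] 0.0000
   final 20 -1 0 [ 0.9   0.39  2.29  4.24  0.97 -2.  ] 0.0000 d [ 0.94  0.   -0.34]
   final 20 -1 30 [ 0.41  0.27  2.52  3.    0.87 -1.52] 0.0000 d [ 0.81  0.47 -0.34]
   final 20 -1 60 [-0.06  0.33  2.4   1.86  1.07
[... 3577 characters left out ...]
 0.77 -0.64]
   final 40 -1 120 [ 0.05  0.52  1.76  0.76  1.42 -0.82] 0.0000 d [-0.38  0.66 -0.64]
   final 40 -1 150 [ 0.18  0.72  1.44  0.52  1.7  -1.  ] 0.0000 d [-0.66  0.38 -0.64]
   final 40 -1 180 [ 0.33  0.87  1.19  0.27  1.91 -1.26] 0.0000 d [-0.77  0.   -0.64]
   final 40 -1 210 [ 0.49  0.94  1.08 -0.03  2.   -1.6 ] 0.0000 d [-0.66 -0.38 -0.64]
   final 40 -1 240 [ 0.65  0.9   1.14 -0.32  1.92 -1.95] 0.0000 d [-0.38 -0.66 -0.64]
   final 40 -1 270 [ 0.79  0.78  1.34 -0.58  1.7  -2.22] 0.0000 d [-0.   -0.77 -0.64]
   final 40 -1 300 [ 0.89  0.59  1.64 -0.81  1.39 -2.41] 0.0000 d [ 0.38 -0.66 -0.64]
   final 40 -1 330 [ 0.92  0.37  1.98 -1.1   1.02 -2.55] 0.0000 d [ 0.66 -0.38 -0.64]
```

Call:
{"name": "send_rows", "arguments": {
  "steps": [
    [0,0,-0.03,0,0,0,1],
    [0,0,-0.03,0,0,0,1],
    [0,0,0,0,-5,0,1],
    [0,0,0,0,-5,0,1],
    [0,0,0,0,-5,0,1]
  ]
}}

```text
clock: 4.58
ee_pos: [0.5496, 0.0344, 0.1365]
eef_rot: [0.958, -0.119, 0.258, 0.027]
ft_force: [0.3, -0.7, 0.6]
width: 0.0853
gripper_force: 0.0
```

Call:
{"name": "send_rows", "arguments": {
  "steps": [
    [0,0,0,0,0,0,1],
    [0,0,0,0,0,0,1]
  ]
}}

```text
clock: 4.75
ee_pos: [0.5515, 0.0322, 0.1361]
eef_rot: [0.957, -0.121, 0.261, 0.029]
ft_force: [0.7, 1.1, -0.9]
width: 0.085
gripper_force: 0.0
```

Run:
```python
from h import *
st=r.get_state();print(st['joint_pos'].round(3),st['ee_pos'],st['eef_rot'],st['ft_force'])
az=np.radians(164.7);zb=np.array([np.cos(az),np.sin(az),0]);th=np.radians(30)
d=-zb*np.sin(th)+np.array([0,0,-np.cos(th)]);R=tool(d,[-np.sin(az),np.cos(az),0])
g=np.array([.6335,.0198,.074])+.052*zb;T=g+.016*d
print(todo(T,R),T)
```

```text
[-0.018 -0.199  2.231 -0.196  0.598  1.939] [0.55151231 0.03219998 0.13611692] [ 0.95728309 -0.12132405  0.26088389  0.02879507] [ 0.7142538   1.14206458 -0.88372228]
(array([-5.3, -8.4, 85.1]), array([-0.9 , -0.43,  0.61])) [0.59105947 0.03141041 0.06014359]
```

Call:
{"name": "send_rows", "arguments": {
  "steps": [
    [-0.0053,-0.0084,0.01,-0.9,-0.4,0.6,1],
    [0,0,0.025,0,0,0,1],
    [0,0,0.025,0,0,0,1],
    [0,0,0.025,0,0,0,1],
    [0,0,0,0,0,0,1]
  ]
}}

```text
clock: 5.17
ee_pos: [0.5845, 0.0305, 0.0509]
eef_rot: [0.959, -0.128, 0.25, 0.035]
ft_force: [-0.8, -0.1, -1.5]
width: 0.0854
gripper_force: 0.0
```

Run:
```python
from h import *
st=r.get_state();print(st['joint_pos'].round(3),st['ee_pos'],st['eef_rot'],st['ft_force'])
az=np.radians(164.7);zb=np.array([np.cos(az),np.sin(az),0]);th=np.radians(30)
d=-zb*np.sin(th)+np.array([0,0,-np.cos(th)]);R=tool(d,[-np.sin(az),np.cos(az),0])
g=np.array([.6335,.0198,.074])+.052*zb;T=g+.016*d
print(todo(T,R),T)
```

```text
[-0.01   0.069  2.168 -0.312  0.427  2.08 ] [0.58451778 0.03048659 0.05094093] [ 0.95903528 -0.12798767  0.25024637  0.03531629] [-0.81687885 -0.10257328 -1.46730139]
(array([ 9.8, -2.6, -5.1]), array([0.16, 0.72, 0.14])) [0.59105947 0.03141041 0.06014359]
```

Call:
{"name": "send_rows", "arguments": {
  "steps": [
    [0.0098,-0.0026,-0.0051,0,0.5,0,1],
    [0,0,0,0,0,0,1],
    [0,0,0,0,0,0,-1],
    [0,0,0,0,0,0,-1],
    [0,0,0,0,0,0,-1]
  ]
}}

```text
clock: 5.58
ee_pos: [0.5954, 0.0315, 0.0685]
eef_rot: [0.956, -0.128, 0.26, 0.035]
ft_force: [0.2, -0.5, 0.4]
width: 0.0513
gripper_force: 0.0
```

Call:
{"name": "send_rows", "arguments": {
  "steps": [
    [0,0,0,0,0,0,-1],
    [0,0,0,0,0,0,-1],
    [0,0,0,0,0,0,-1],
    [0,0,0,0,0,0,-1]
  ]
}}

```text
clock: 5.92
ee_pos: [0.5956, 0.0315, 0.0685]
eef_rot: [0.956, -0.128, 0.26, 0.035]
ft_force: [-7.4, 1.8, 10.1]
width: 0.0471
gripper_force: 63.5
```

Call:
{"name": "send_rows", "arguments": {
  "steps": [
    [0.01,0,-0.0173,0,0,0,-1],
    [0.015,0,-0.026,0,0,0,-1],
    [0.015,0,-0.026,0,0,0,-1],
    [0.015,0,-0.026,0,0,0,-1],
    [0.01,0,-0.0173,0,0,0,-1]
  ]
}}

```text
clock: 6.33
ee_pos: [0.5947, 0.0317, 0.1999]
eef_rot: [0.956, -0.128, 0.26, 0.035]
ft_force: [1.2, -0.9, -1.8]
width: 0.0473
gripper_force: 62.4
```

Call:
{"name": "send_rows", "arguments": {
  "steps": [
    [0,0,0,0,-6,0,-1],
    [0,0,0,0,-6,0,-1],
    [0,0,0,0,-6,0,-1],
    [0,0,0,0,-6,0,-1],
    [0,0,0,0,-6,0,-1]
  ]
}}

```text
clock: 6.75
ee_pos: [0.5942, 0.0317, 0.1977]
eef_rot: [0.991, -0.133, 0.0, 0.0]
ft_force: [0.1, -0.0, -1.7]
width: 0.0474
gripper_force: 62.4
```

Call:
{"name": "send_rows", "arguments": {
  "steps": [
    [0,0,0,0,0,0,-1],
    [0,0,0,0,0,0,-1]
  ]
}}

```text
clock: 6.92
ee_pos: [0.5945, 0.0311, 0.1951]
eef_rot: [0.991, -0.134, 0.002, 0.001]
ft_force: [0.3, 0.1, -3.0]
width: 0.0472
gripper_force: 62.5
```

```bash
cat > bot.py <<'E'
from h import *
az=np.radians(164.7);zb=np.array([np.cos(az),np.sin(az),0]);base=np.array([.6335,.0198,.074])
Rb=Ro.from_matrix(np.c_[[0,0,-1],np.cross(zb,[0,0,-1]),zb])
Rg=Ro.from_quat([.956,-.128,.26,.035]);pg=np.array([.5956,.0315,.0685])
rel=Rb.inv()*Rg; tcp=Rb.inv().apply(pg-base)   # tool pose in bottle frame
E
python3 - <<'E'
from bot import *
st=r.get_state();print(st['joint_pos'].round(3),st['ee_pos'],st['eef_rot'],st['ft_force'],st['width'])
F=Ro.from_euler('z',210,degrees=True); tray=np.array([.457,.323,.004])
for dz in(.1,.003,0):
  T=tray+[0,0,dz]+F.apply(tcp);R=F*rel;print(T,todo(T,R),R.as_matrix().round(3)[:,2])
Rd=Ro.from_quat(st['eef_rot']);print(Rd.as_matrix().round(3)); k=np.load('k.npy');print(ik(T+[0,0,.1],R,k,st['joint_pos']))
E
```

```text
[-0.079  0.175  1.648 -0.002  1.315  1.76 ] [0.59450578 0.03108674 0.19507948] [ 0.99103554 -0.13358476  0.00162635  0.00101603] [ 0.29102794  0.07928749 -3.02100374] 0.04720870543629942
[0.45159459 0.32136244 0.14364404] (array([-214.8, -242.2,   50.3]), array([-23.36, -56.48, -41.25])) [-0.747 -0.431 -0.507]
[0.45159459 0.32136244 0.04664404] (array([-215.2, -242.3,  147.3]), array([-23.36, -56.48, -41.25])) [-0.747 -0.431 -0.507]
[0.45159459 0.32136244 0.04364404] (array([-215.2, -242.3,  150.3]), array([-23.36, -56.48, -41.25])) [-0.747 -0.431 -0.507]
[[ 0.964 -0.265  0.003]
 [-0.265 -0.964 -0.002]
 [ 0.003  0.002 -1.   ]]
(array([ 0.49250973,  0.9718711 ,  0.93649476, -0.03501322,  2.2723747 ,
        1.53155617]), np.float64(7.844432601389932e-15))
```

Call:
{"name": "send_rows", "arguments": {
  "steps": [
    [-0.0215,-0.0242,0,0,0,0,-1],
    [-0.0215,-0.0242,0,0,0,0,-1],
    [-0.0215,-0.0242,0,0,0,0,-1],
    [-0.0215,-0.0242,0,0,0,0,-1],
    [-0.0215,-0.0242,0,0,0,0,-1]
  ]
}}

```text
clock: 7.33
ee_pos: [0.5205, 0.1779, 0.1962]
eef_rot: [0.991, -0.133, 0.003, 0.001]
ft_force: [-0.6, 0.6, -2.4]
width: 0.0473
gripper_force: 62.4
```

Call:
{"name": "send_rows", "arguments": {
  "steps": [
    [-0.0215,-0.0242,0,0,0,0,-1],
    [-0.0215,-0.0242,0,0,0,0,-1],
    [-0.0215,-0.0242,0,0,0,0,-1],
    [-0.0215,-0.0242,0,0,0,0,-1],
    [-0.0215,-0.0242,0,0,0,0,-1]
  ]
}}

```text
clock: 7.75
ee_pos: [0.4487, 0.3229, 0.1958]
eef_rot: [0.991, -0.133, 0.004, 0.0]
ft_force: [0.6, 0.5, -1.7]
width: 0.0476
gripper_force: 62.4
```

Call:
{"name": "send_rows", "arguments": {
  "steps": [
    [0,0,0,0,0,-6.5,-1],
    [0,0,0,0,0,-6.5,-1],
    [0,0,0,0,0,-6.5,-1],
    [0,0,0,0,0,-6.5,-1],
    [0,0,0,0,0,-6.5,-1]
  ]
}}

```text
clock: 8.17
ee_pos: [0.4494, 0.3217, 0.1956]
eef_rot: [0.988, 0.153, 0.003, 0.001]
ft_force: [-0.4, -0.0, -1.9]
width: 0.0472
gripper_force: 62.9
```

Call:
{"name": "send_rows", "arguments": {
  "steps": [
    [0,0,0,0,0,-6.5,-1],
    [0,0,0,0,0,-6.5,-1],
    [0,0,0,0,-6.5,0,-1],
    [0,0,0,0,-6.5,0,-1],
    [0,0,0,0,-6.5,0,-1]
  ]
}}

```text
clock: 8.58
ee_pos: [0.4498, 0.3217, 0.1974]
eef_rot: [0.952, 0.257, -0.162, 0.046]
ft_force: [0.1, 1.3, -2.1]
width: 0.047
gripper_force: 62.7
```

Call:
{"name": "send_rows", "arguments": {
  "steps": [
    [0,0,0,0,-6.5,0,-1],
    [0,0,0,0,-6.5,0,-1],
    [0,0,0,0,-6.5,0,-1],
    [0,0,0,0,-6.5,0,-1],
    [0,0,0,0,-6.5,0,-1]
  ]
}}

```text
clock: 9.0
ee_pos: [0.4507, 0.3221, 0.1965]
eef_rot: [0.868, 0.234, -0.422, 0.116]
ft_force: [0.6, -0.6, -2.6]
width: 0.0473
gripper_force: 62.8
```

Call:
{"name": "send_rows", "arguments": {
  "steps": [
    [0,0,0,0,-6.5,0,-1],
    [0,0,0,0,0,0,-1],
    [0,0,0,0,0,0,-1],
    [0,0,0,0,0,0,-1]
  ]
}}

```text
clock: 9.33
ee_pos: [0.4506, 0.322, 0.1964]
eef_rot: [0.844, 0.227, -0.468, 0.128]
ft_force: [-0.3, 0.0, -0.5]
width: 0.0471
gripper_force: 62.9
```

Run:
```python
from bot import *
st=r.get_state();print(st['joint_pos'].round(3),st['ee_pos'],st['ft_force'],st['ft_torque'],st['width'])
Rt=Ro.from_quat(st['eef_rot']);B=Rt*rel.inv();print('bottle z',B.apply([0,0,1]),'base',st['ee_pos']-B.apply(tcp),Rt.as_matrix()[:,2])
F=Ro.from_euler('z',210,degrees=True); tray=np.array([.457,.323,.004])
print(todo(tray+[0,0,.02]+F.apply(tcp),F*rel))
a=snap('scene','s2.png');b=snap('top','t2.png')
p=proj('top',[[.457,.323,.05]])[0].astype(int);q=proj('scene',[[.457,.323,.08]])[0].astype(int);print(p,q)
f=lambda im,c,w=80:cv2.resize(im[max(c[1]-w,0):c[1]+w,max(c[0]-w,0):c[0]+w],(400,400),interpolation=cv2.INTER_CUBIC)
cv2.imwrite('pics/c2.png',np.hstack([f(b,p,60),f(a,q,60)])[...,::-1])
```

```text
[ 0.496  0.888  0.955 -0.04   2.311  1.531] [0.45061833 0.32200739 0.19641215] [-0.27724223  0.0323657  -0.50861184] [ 0.3227278  -0.5843077  -0.00532227] 0.047113073348982966
bottle z [-0.02515492 -0.00887062  0.99964421] base [0.4570127  0.32401689 0.15693274] [-0.73204445 -0.42935964 -0.52892459]
(array([113. ,   0.5,  69.8]), array([ 0.34, -1.5 , -0.13]))
[135 254] [344 147]
```

View pics/c2.png

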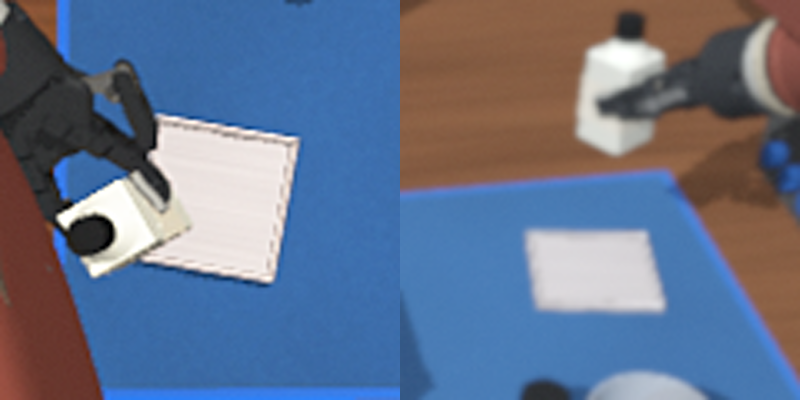

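The bottle is upright in the grip with its cap up. Its base is estimated at (0.457,0.324), over the tray centre. I'll lower it now.

Call:
{"name": "send_rows", "arguments": {
  "steps": [
    [0.02,0,0.0125,0.3,-1.5,0,-1],
    [0.028,0,0.0173,0,0,0,-1],
    [0.028,0,0.0173,0,0,0,-1],
    [0.025,0,0.0155,0,0,0,-1],
    [0.012,0,0.0074,0,0,0,-1]
  ]
}}

```text
clock: 9.85
ee_pos: [0.4477, 0.3198, 0.0618]
eef_rot: [0.838, 0.224, -0.481, 0.129]
ft_force: [0.8, -0.7, -3.1]
width: 0.0473
gripper_force: 62.8
```

Call:
{"name": "send_rows", "arguments": {
  "steps": [
    [0.0043,0,0.0026,0,0,0,-1],
    [0.0026,0,0.0016,0,0,0,-1],
    [0,0,0,0,0,0,-1],
    [0,0,0,0,0,0,-1]
  ]
}}

```text
clock: 10.18
ee_pos: [0.4492, 0.3206, 0.057]
eef_rot: [0.838, 0.224, -0.48, 0.129]
ft_force: [0.1, -0.1, -2.3]
width: 0.0474
gripper_force: 62.8
```

Run:
```python
from bot import *
st=r.get_state();print(st['ee_pos'],st['ft_force'],st['ft_torque'],st['width'])
Rt=Ro.from_quat(st['eef_rot']);B=Rt*rel.inv();print('bottle z',B.apply([0,0,1]),'base',st['ee_pos']-B.apply(tcp))
F=Ro.from_euler('z',210,degrees=True); tray=np.array([.457,.323,.004])
print(todo(tray+[0,0,.0]+F.apply(tcp),F*rel))
```

```text
[0.4492312  0.32056882 0.05698527] [ 0.09327934 -0.14637653 -2.27978941] [ 0.34777573 -0.66464353 -0.00086583] 0.04738105068923284
bottle z [-1.40635147e-04  2.26340109e-03  9.99997429e-01] base [0.45464431 0.3221096  0.0173384 ]
(array([12.7,  0.5,  4.6]), array([-0.01,  0.06, -0.14]))
```

Call:
{"name": "send_rows", "arguments": {
  "steps": [
    [0.0017,0,0.0011,0,0,0,-1],
    [0.0017,0,0.0011,0,0,0,-1],
    [0.0017,0,0.0011,0,0,0,-1],
    [0.0017,0,0.0011,0,0,0,-1],
    [0.0008,0,0.0005,0,0,0,-1]
  ]
}}

```text
clock: 10.6
ee_pos: [0.4475, 0.3196, 0.0452]
eef_rot: [0.837, 0.224, -0.482, 0.129]
ft_force: [0.5, -1.0, -2.8]
width: 0.047
gripper_force: 62.8
```

Call:
{"name": "send_rows", "arguments": {
  "steps": [
    [0.0008,0,0.0005,0,0,0,-1],
    [0.0008,0,0.0005,0,0,0,-1],
    [0.0008,0,0.0005,0,0,0,-1],
    [0,0,0,0,0,0,-1]
  ]
}}

```text
clock: 10.93
ee_pos: [0.4476, 0.3196, 0.0449]
eef_rot: [0.837, 0.223, -0.483, 0.13]
ft_force: [-0.9, -1.6, 6.0]
width: 0.0472
gripper_force: 63.2
```

Call:
{"name": "send_rows", "arguments": {
  "steps": [
    [0.0008,0,0.0005,0,0,0,-1],
    [0.0004,0,0.0003,0,0,0,-1],
    [0,0,0,0,0,0,-1]
  ]
}}

```text
clock: 11.18
ee_pos: [0.4476, 0.3196, 0.0449]
eef_rot: [0.837, 0.223, -0.483, 0.13]
ft_force: [-1.6, -0.5, 13.9]
width: 0.0471
gripper_force: 63.4
```

Call:
{"name": "send_rows", "arguments": {
  "steps": [
    [-0.0008,0,-0.0005,0,0,0,-1],
    [0,0,0,0,0,0,0.3],
    [0,0,0,0,0,0,0.6],
    [0,0,0,0,0,0,1],
    [0,0,0,0,0,0,1]
  ]
}}

```text
clock: 11.6
ee_pos: [0.4474, 0.3195, 0.0419]
eef_rot: [0.837, 0.224, -0.482, 0.129]
ft_force: [0.3, 0.4, -0.5]
width: 0.0855
gripper_force: 0.0
```

Call:
{"name": "send_rows", "arguments": {
  "steps": [
    [0,0,0,0,0,0,1],
    [0,0,-0.015,0,0,0,1],
    [0,0,-0.03,0,0,0,1],
    [0,0,-0.04,0,0,0,1],
    [0,0,-0.04,0,0,0,1]
  ]
}}

```text
clock: 12.02
ee_pos: [0.5319, 0.3681, 0.0988]
eef_rot: [0.837, 0.224, -0.482, 0.129]
ft_force: [1.7, 0.9, -0.4]
width: 0.0854
gripper_force: 0.0
```

Run:
```python
from h import *
st=r.get_state();print(st['joint_pos'].round(3),st['ee_pos'],st['eef_rot'],st['ft_force'],st['width'],st['clock'])
a=snap('scene','s3.png');b=snap('top','t3.png')
p=proj('top',[[.457,.323,.05]])[0].astype(int);q=proj('scene',[[.457,.323,.06]])[0].astype(int)
c=proj('top',[[.49,-.345,.045]])[0].astype(int)
f=lambda im,c,w,s=(400,400):cv2.resize(im[max(c[1]-w,0):c[1]+w,max(c[0]-w,0):c[0]+w],s,interpolation=cv2.INTER_CUBIC)
cv2.imwrite('pics/c3.png',np.hstack([f(a,q,50,(300,300)),f(b,c,50,(500,500))[:300] if 0 else cv2.resize(b[c[1]-50:c[1]+50,c[0]-40:c[0]+40],(480,600),interpolation=cv2.INTER_CUBIC)[0:600]][0:1]+[])[...,::-1]) if 0 else None
L=np.vstack([f(a,q,50,(300,300)),f(b,p,50,(300,300))]);Rr=cv2.resize(b[c[1]-48:c[1]+48,c[0]-40:c[0]+40],(500,600),interpolation=cv2.INTER_CUBIC)
cv2.imwrite('pics/c3.png',np.hstack([L,Rr])[...,::-1]);print(p,q,c)
```

```text
[ 0.496  1.332  0.404 -0.037  2.449  1.53 ] [0.53185851 0.36811218 0.09878656] [ 0.83743833  0.22365366 -0.48160803  0.12934372] [ 1.66027464  0.89397696 -0.36083476] 0.08536548155238674 12.0167
[135 254] [343 153] [385 240]
```

View pics/c3.png

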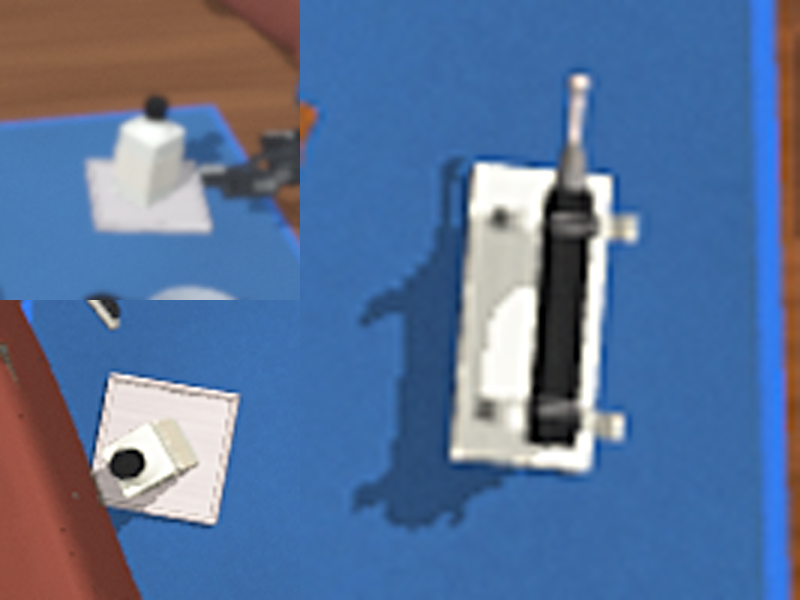

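Both crops show the bottle standing upright inside the tray, with the fingers clear. The stylus lies in the rest, its handle from (568,190) to (555,440) and its ball tip at (578,82) in the right panel. Next I'll plan the stylus grasp and draw poses with IK.

```bash
cat > sty.py <<'E'
from h import *
k=np.load('k.npy')
cc=np.array([.5675,-.0093,0]);cy=.0135
case=lambda x,y,z:cc+Ro.from_euler('z',cy).apply([x,y,z])
def rest_pose(org,hz,th,off=.013):   # tool pose gripping the stylus lying level
    th=np.radians(th);h=np.array([np.cos(hz),np.sin(hz),0]);d=np.sin(th)*h-[0,0,np.cos(th)]
    return org+off*d,tool(d,[h[1],-h[0],0])
def draw_pose(tip,hz,al,th,off=.013):
    a=np.radians(al);t=np.radians(th-al);h=np.array([np.cos(hz),np.sin(hz),0]);u=np.cos(a)*h-[0,0,np.sin(a)]
    d=np.sin(t)*h-[0,0,np.cos(t)];return tip-.1*u+off*d,tool(d,[h[1],-h[0],0])
E
python3 - <<'E'
from sty import *
np.set_printoptions(precision=3,suppress=True)
f=lambda u,v,z:ray('top',345+(u-300)/6.25-.42,192+v/6.25-.42,z)
t=f(578,82,.045);a=f(568,190,.054);b=f(555,440,.054);print('tip',t,'handle',a,b,np.linalg.norm(a-b));
bb=np.array([f(*p,.006) for p in((472,165),(610,178),(590,468),(455,458))]);print(bb,bb.mean(0))
for i,j in((3,0),(2,1)): v=bb[j]-bb[i];print(np.linalg.norm(v),np.arctan2(v[1],v[0]))
for v in(a-b,t-(a+b)/2): print('az',np.arctan2(v[1],v[0]),np.linalg.norm(v[:2]))
hz=np.arctan2(*(a-b)[1::-1]);org=(a+b)/2;org[2]=.045
q0=np.array([-.6,.1,1.8,0,1,1.5])
for th in(15,25,35):
  q,c=ik(*rest_pose(org,hz,th),k,q0);print('grasp',th,q,c)
  for al in(45,55):
   for hd in(-45,0,30):
    print(th,al,hd,[ (ik(*draw_pose(case(*p,.048),np.radians(hd)+cy,al,th),k,np.r_[0,.3,1.5,0,1.5,1.5])) for p in((-.04,.075),(.04,-.055))])
E
```

```text
tip [ 0.587 -0.358  0.045] handle [ 0.541 -0.349  0.054] [ 0.435 -0.342  0.054] 0.10594482781145194
[[ 0.552 -0.322  0.006]
 [ 0.546 -0.383  0.006]
 [ 0.418 -0.372  0.006]
 [ 0.423 -0.312  0.006]] [ 0.485 -0.347  0.006]
0.1298176550462267 -0.0771053205897366
0.12853715384380532 -0.09082089562826745
az -0.07311874336150416 0.10594482781145194
az -0.1204148559386652 0.0999451811760263
grasp 15 [-0.847  0.251  1.923  0.256  0.794  0.632] 1.1120696750309062e-15
15 45 -45 [(array([-0.13 ,  0.319,  1.744,  0.305,  1.515,  2.128]), np.float64(2.0772827969003003e-14)), (array([-0.301,  0.516,  1.477,  0.229,  1.623,  1.998]), np.float64(8.234306554161238e-10))]
15 45 0 [(array([-0.02 ,  0.38 ,  1.664, -0.017,  1.621,  1.541]), np.float64(1.0377734884265808e-10)), (array([-0.202,  0.551,  1.427, -0.108,  1.677,  1.372]), np.float64(2.9732679431619676e-10))]
15 45 30 [(array([ 0.054,  0.367,  1.681, -0.234,  1.566,  1.146]), np.float64(2.4383326493620433e-15)), (array([-0.14 ,  0.518,  1.474, -0.319,  1.572,  0.962]), np.float64(2.0145462872824288e-13))]
15 55 -45 [(array([-0.186,  0.439,  1.6
[... 2395 characters left out ...]
196e-10)), (array([-0.251,  0.287,  1.704, -0.129,  1.278,  0.828]), np.float64(3.5712833942641015e-12))]
35 55 -45 [(array([-0.09 ,  0.214,  1.798,  0.22 ,  1.409,  2.187]), np.float64(6.571398260060418e-13)), (array([-0.275,  0.408,  1.553,  0.164,  1.491,  2.029]), np.float64(2.1034330143066198e-10))]
35 55 0 [(array([-0.022,  0.254,  1.75 , -0.012,  1.486,  1.538]), np.float64(5.633078279180205e-15)), (array([-0.214,  0.43 ,  1.524, -0.077,  1.528,  1.36 ]), np.float64(7.923362213048815e-16))]
35 55 30 [(array([ 0.024,  0.246,  1.761, -0.17 ,  1.444,  1.105]), np.float64(2.401708987303187e-14)), (array([-0.176,  0.41 ,  1.552, -0.227,  1.452,  0.915]), np.float64(8.637494606296907e-16))]
```

Call:
{"name": "send_rows", "arguments": {
  "steps": [
    [-0.035,0,-0.022,0,0,0,1],
    [-0.035,0,-0.022,0,6.6,0,1],
    [0,0,0,0,6.6,0,1],
    [0,0,0,0,6.6,0,1],
    [0,0,0,0,6.6,0,1]
  ]
}}

```text
clock: 12.53
ee_pos: [0.5332, 0.369, 0.1779]
eef_rot: [0.925, 0.247, -0.277, 0.075]
ft_force: [0.4, 0.5, 0.4]
width: 0.0852
gripper_force: 0.0
```

Call:
{"name": "send_rows", "arguments": {
  "steps": [
    [0,0,0,0,6.6,0,1],
    [0,0,0,0,6.6,0,1],
    [0,0,0,0,6.6,0,1],
    [0,0,0,0,6.6,0,1],
    [0,0,0,0,6.6,0,1]
  ]
}}

```text
clock: 12.95
ee_pos: [0.5323, 0.3685, 0.1779]
eef_rot: [0.966, 0.258, -0.003, 0.001]
ft_force: [-0.5, -0.4, -0.3]
width: 0.0857
gripper_force: 0.0
```

Call:
{"name": "send_rows", "arguments": {
  "steps": [
    [0,0,-0.002,0,0,7,1],
    [0,0,-0.002,0,0,7,1],
    [0,0,-0.002,0,0,7,1],
    [0,0,-0.002,0,0,7,1],
    [0,0,-0.002,0,0,7,1]
  ]
}}

```text
clock: 13.37
ee_pos: [0.5317, 0.3683, 0.1867]
eef_rot: [0.999, -0.047, -0.006, 0.004]
ft_force: [-0.0, 0.6, 0.8]
width: 0.0853
gripper_force: 0.0
```

Call:
{"name": "send_rows", "arguments": {
  "steps": [
    [0,0.036,-0.001,0,0,0,1],
    [0,0.036,-0.001,0,0,0,1],
    [0,0.036,-0.001,0,0,0,1],
    [0,0.036,-0.001,0,0,0,1],
    [0,0.036,-0.001,0,0,0,1]
  ]
}}

```text
clock: 13.78
ee_pos: [0.5153, 0.1882, 0.1928]
eef_rot: [0.999, -0.044, -0.006, 0.004]
ft_force: [1.6, 0.1, -0.2]
width: 0.0851
gripper_force: 0.0
```

Call:
{"name": "send_rows", "arguments": {
  "steps": [
    [0,0.036,-0.001,0,0,0,1],
    [0,0.036,-0.001,0,0,0,1],
    [0,0.036,-0.001,0,0,0,1],
    [0,0.036,-0.001,0,0,0,1],
    [0,0.036,-0.001,0,0,0,1]
  ]
}}

```text
clock: 14.2
ee_pos: [0.4996, 0.0095, 0.1994]
eef_rot: [0.999, -0.044, -0.006, 0.004]
ft_force: [0.5, 0.4, -0.4]
width: 0.0852
gripper_force: 0.0
```

Call:
{"name": "send_rows", "arguments": {
  "steps": [
    [0,0.036,-0.001,0,0,0,1],
    [0,0.036,-0.001,0,0,0,1],
    [0,0.036,-0.001,0,0,0,1],
    [0,0.036,-0.001,0,0,0,1],
    [0,0.036,-0.001,0,0,0,1]
  ]
}}

```text
clock: 14.62
ee_pos: [0.484, -0.1693, 0.2059]
eef_rot: [0.999, -0.044, -0.006, 0.003]
ft_force: [0.5, -0.0, 0.1]
width: 0.0854
gripper_force: 0.0
```

Call:
{"name": "send_rows", "arguments": {
  "steps": [
    [0,0.036,-0.001,0,0,0,1],
    [0,0.036,-0.001,0,0,0,1],
    [0,0.036,-0.001,0,0,0,1],
    [0,0.036,-0.001,0,0,0,1],
    [0,0.036,-0.001,0,0,0,1]
  ]
}}

```text
clock: 15.03
ee_pos: [0.4686, -0.3482, 0.2123]
eef_rot: [0.999, -0.044, -0.006, 0.003]
ft_force: [1.0, -0.0, 0.6]
width: 0.0853
gripper_force: 0.0
```

Call:
{"name": "send_rows", "arguments": {
  "steps": [
    [0,0,0,0,5,0,1],
    [0,0,0,0,5,0,1],
    [0,0,0,0,5,0,1],
    [0,0,0,0,5,0,1],
    [0,0,0,0,5,0,1]
  ]
}}

```text
clock: 15.45
ee_pos: [0.4694, -0.3467, 0.2124]
eef_rot: [0.976, -0.043, 0.213, 0.013]
ft_force: [-0.1, -0.1, -0.3]
width: 0.0854
gripper_force: 0.0
```

Call:
{"name": "send_rows", "arguments": {
  "steps": [
    [0,0,0,0,0,0,1],
    [0,0,0,0,0,0,1]
  ]
}}

```text
clock: 15.62
ee_pos: [0.4684, -0.3466, 0.2119]
eef_rot: [0.977, -0.044, 0.21, 0.012]
ft_force: [0.4, 0.3, 0.1]
width: 0.0856
gripper_force: 0.0
```

Run:
```python
from sty import *
st=r.get_state();m=camera_model('wrist');im=snap('wrist','w3.png');np.savez('w3.npz',**{k:np.array(v) for k,v in m.items()})
print(st['joint_pos'].round(3),st['ee_pos'],st['eef_rot'],st['clock'])
cv2.imwrite('pics/w3b.png',cv2.resize(im,(800,600),interpolation=cv2.INTER_CUBIC)[...,::-1])
```

```text
[-0.954 -0.117  1.972  0.369  1.029  0.555] [ 0.46840642 -0.3465768   0.21189194] [ 0.9766798  -0.04353075  0.20987214  0.01246321] 15.6167
```

View pics/w3b.png

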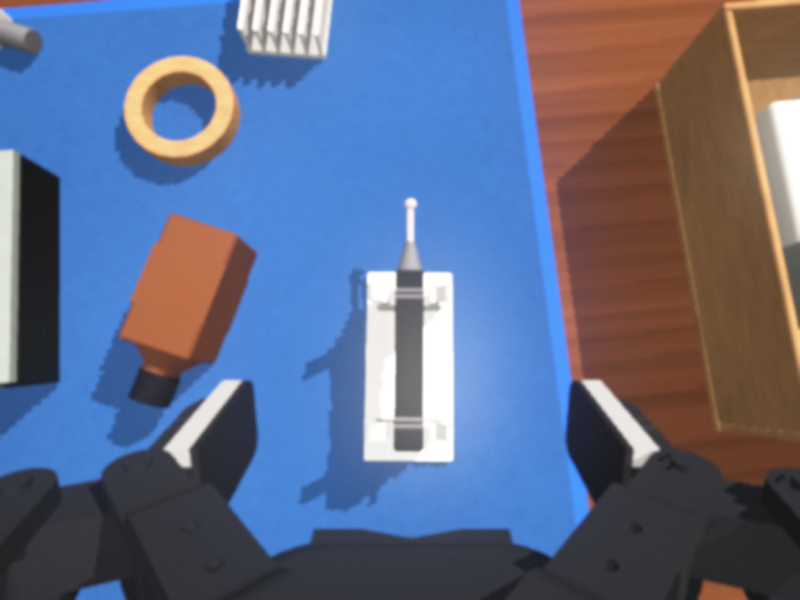

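The stylus lies straight in the wrist view: ball tip (411,203), handle from (410,271) to (409,450).

Run:
```python
from sty import *
m=dict(np.load('w3.npz'));s=1.5625;np.set_printoptions(precision=4,suppress=True)
f=lambda u,v,z:ray('wrist',u/s,v/s,z,m)
t=f(411,203.5,.045);a=f(410,271,.054);b=f(409,450,.054);print(t,a,b,np.linalg.norm(a-b),np.linalg.norm(t-(a+b)/2))
v=t-b;print('az',np.arctan2(v[1],v[0])); v=a-b;print('az',np.arctan2(v[1],v[0]))
bb=np.array([f(*p,.006) for p in((367,272),(453,272),(454,462),(364,461))]);print(bb.mean(0),np.arctan2(*(bb[0]-bb[3])[1::-1]),np.arctan2(*(bb[1]-bb[2])[1::-1]))
org=np.array([.488,-.3465,.045]);u=t-org;org=t-.1*np.array([np.cos(-.085),np.sin(-.085),0]);print('org from tip',org)
for o in(.10,0):
  P,R=rest_pose(np.array([org[0],-.3465,.045]),-.085,25);d=R.apply([0,0,1]);print(P-o*d,todo(P-o*d,R),ik(P-o*d,R,k,r.get_state()['joint_pos']))
```

```text
[ 0.5861 -0.358   0.045 ] [ 0.5394 -0.3531  0.054 ] [ 0.4324 -0.3428  0.054 ] 0.10754866869834492 0.10112947880959833
az -0.09838857491525692
az -0.0954879214253929
[ 0.4841 -0.348   0.006 ] -0.09251770175517865 -0.09791356449599835
org from tip [ 0.4865 -0.3495  0.045 ]
[ 0.4498 -0.3434  0.1238] (array([-54.9,  -2.8,  73.1]), array([ 0.49,  0.68, -0.05])) (array([-0.9955, -0.0425,  2.0844,  0.4506,  0.8734,  0.4071]), np.float64(3.7812068746527387e-10))
[ 0.492  -0.347   0.0332] (array([-53.7,  -3.6, 173.1]), array([ 0.49,  0.68, -0.05])) (array([-0.9253,  0.1964,  2.0367,  0.5268,  0.6766,  0.3537]), np.float64(5.419408947818062e-13))
```

Call:
{"name": "send_rows", "arguments": {
  "steps": [
    [-0.0183,-0.0005,0.0243,0.2,0.3,0.1,1],
    [-0.0183,-0.0005,0.0243,0.2,0.3,0.1,1],
    [-0.0183,-0.0004,0.0243,0,0,0.2,1],
    [0,0,0,0,0,0,1],
    [0,0,0,0,0,0,1]
  ]
}}

```text
clock: 16.08
ee_pos: [0.4512, -0.3439, 0.1233]
eef_rot: [0.975, -0.045, 0.215, 0.008]
ft_force: [0.2, 0.6, -0.2]
width: 0.0854
gripper_force: 0.0
```

Run:
```python
from sty import *
P,R=rest_pose(np.array([.486,-.348,.045]),-.092,25);print(todo(P,R),r.get_state()['ee_pos'])
```

```text
(array([-1.2,  1.4, 98.7]), array([-0.25,  0.12, -0.04])) [ 0.45124153 -0.34386115  0.12329879]
```

Call:
{"name": "send_rows", "arguments": {
  "steps": [
    [-0.0012,0.0014,0.02,0,0,0,1],
    [0,0,0.025,0,0,0,1],
    [0,0,0.025,0,0,0,1],
    [0,0,0.018,0,0,0,1],
    [0,0,0.0107,0,0,0,1]
  ]
}}

```text
clock: 16.5
ee_pos: [0.4942, -0.3509, 0.0356]
eef_rot: [0.975, -0.044, 0.217, 0.01]
ft_force: [0.3, 0.5, 0.0]
width: 0.0854
gripper_force: 0.0
```

Call:
{"name": "send_rows", "arguments": {
  "steps": [
    [0,0,0,0,0,0,1],
    [0,0,0,0,0,0,1]
  ]
}}

```text
clock: 16.67
ee_pos: [0.4935, -0.351, 0.0365]
eef_rot: [0.975, -0.044, 0.217, 0.01]
ft_force: [0.3, -0.4, 0.8]
width: 0.0855
gripper_force: 0.0
```

Run:
```python
from sty import *
P,R=rest_pose(np.array([.486,-.348,.045]),-.092,25);s=r.get_state();print(todo(P,R),s['ee_pos'],s['ft_force'])
```

```text
(array([-3.5, -2.3,  2. ]), array([-0.03, -0.14,  0.1 ])) [ 0.49353288 -0.35096534  0.03649628] [ 0.26971823 -0.36278397  0.8139669 ]
```

Call:
{"name": "send_rows", "arguments": {
  "steps": [
    [-0.0035,-0.0023,0.002,0,0,0,1],
    [0,0,0,0,0,0,0],
    [0,0,0,0,0,0,-1],
    [0,0,0,0,0,0,-1],
    [0,0,0,0,0,0,-1]
  ]
}}

```text
clock: 17.08
ee_pos: [0.4898, -0.348, 0.032]
eef_rot: [0.975, -0.045, 0.217, 0.01]
ft_force: [0.0, 0.9, 0.4]
width: 0.0389
gripper_force: 0.0
```

Call:
{"name": "send_rows", "arguments": {
  "steps": [
    [0,0,0,0,0,0,-1],
    [0,0,0,0,0,0,-1],
    [0,0,0,0,0,0,-1],
    [0,0,0,0,0,0,-1],
    [0,0,0,0,0,0,-1]
  ]
}}

```text
clock: 17.5
ee_pos: [0.4898, -0.348, 0.0318]
eef_rot: [0.975, -0.045, 0.217, 0.01]
ft_force: [-3.1, 1.0, 4.9]
width: 0.0167
gripper_force: 59.2
```

Run:
```python
from sty import *
P,R=rest_pose(np.array([.486,-.348,.045]),-.092,25);s=r.get_state();print(todo(P,R),s['ee_pos'],s['eef_rot'],s['ft_force'],s['width'],s['gripper_force'])
```

```text
(array([ 2.1,  0.4, -0.6]), array([-0.04, -0.09,  0.01])) [ 0.48984544 -0.34798398  0.03180645] [ 0.97510232 -0.0447519   0.21697861  0.00964482] [-3.1090382   0.98979696  4.92529202] 0.01673565921622368 59.15467858314514
```

Call:
{"name": "send_rows", "arguments": {
  "steps": [
    [0.008,0,-0.017,0,0,0,-1],
    [0.016,0,-0.034,0,0,0,-1],
    [0.016,0,-0.034,0,0,0,-1],
    [0.016,0,-0.034,0,0,0,-1],
    [0.008,0,-0.017,0,0,0,-1]
  ]
}}

```text
clock: 17.92
ee_pos: [0.4913, -0.3493, 0.1868]
eef_rot: [0.975, -0.044, 0.219, 0.012]
ft_force: [0.4, -0.7, 0.4]
width: 0.0165
gripper_force: 58.6
```

Call:
{"name": "send_rows", "arguments": {
  "steps": [
    [0,0,0,0,-6.25,0,-1],
    [0,0,0,0,-6.25,0,-1],
    [0,0,0,0,-6.25,0,-1],
    [0,0,0,0,-6.25,0,-1],
    [0,0,0,0,0,-6,-1]
  ]
}}

```text
clock: 18.33
ee_pos: [0.492, -0.3475, 0.1806]
eef_rot: [1.0, 0.007, -0.002, -0.001]
ft_force: [-0.5, 0.9, 0.3]
width: 0.0168
gripper_force: 58.6
```

Call:
{"name": "send_rows", "arguments": {
  "steps": [
    [0,0,0,0,-7,0,-1],
    [0,0,0,0,-7,0,-1],
    [0,0,0,0,-7,0,-1],
    [0,0,0,0,-7,0,-1],
    [0,0,0,0,-7,0,-1]
  ]
}}

```text
clock: 18.75
ee_pos: [0.4907, -0.3477, 0.1821]
eef_rot: [0.953, 0.006, -0.302, 0.002]
ft_force: [0.2, 0.5, -0.9]
width: 0.017
gripper_force: 58.6
```

Call:
{"name": "send_rows", "arguments": {
  "steps": [
    [0,0,0,0,0,0,-1],
    [0,0,0,0,0,0,-1]
  ]
}}

```text
clock: 18.92
ee_pos: [0.4899, -0.3464, 0.1768]
eef_rot: [0.953, 0.008, -0.302, -0.0]
ft_force: [-1.5, -0.2, -0.4]
width: 0.0173
gripper_force: 58.7
```

```bash
cat >> sty.py <<'E'
pg=np.array([.48985,-.34798,.03181]);Rg=Ro.from_quat([.97510232,-.0447519,.21697861,.00964482])
So=np.array([.486,-.348,.045]);hs=-.092
su=Rg.inv().apply([np.cos(hs),np.sin(hs),0]);sorg=Rg.inv().apply(So-pg);stip=sorg+.1*su   # stylus in tool frame
def tip(st=None):
    st=st or r.get_state();R=Ro.from_quat(st['eef_rot']);t=st['ee_pos']+R.apply(stip)
    return t,Ro.from_euler('z',-cy).apply(t-cc),R.apply(su)
def rel2tool(v,st=None):  # case-frame displacement (m) -> tool axes (mm)
    st=st or r.get_state();return np.round(Ro.from_quat(st['eef_rot']).inv().apply(Ro.from_euler('z',cy).apply(v))*1e3,2)
E
python3 - <<'E'
from sty import *
st=r.get_state();t,c,u=tip(st);print(st['ee_pos'],st['joint_pos'].round(3),st['width'],'tip',t,'case',c,'dir',u,'heading',np.arctan2(u[1],u[0])-cy)
print(rel2tool(np.array([-.04,.075,.08])-c,st))
E
```

```text
[ 0.48989102 -0.34642802  0.17677636] [-0.571  0.638  1.194 -0.332  1.829  0.983] 0.01732327966252093 tip [ 0.54899315 -0.34551188  0.09977946] case [-0.02304389 -0.33593141  0.09977946] dir [ 0.49538659  0.0119308  -0.86859069] heading 0.010579164935148688
[  -0.62 -410.84   27.5 ]
```

Call:
{"name": "send_rows", "arguments": {
  "steps": [
    [0,-0.0373,0,0,0,0,-1],
    [0,-0.0373,0,0,0,0,-1],
    [0,-0.0373,0,0,0,0,-1],
    [0,-0.0373,0,0,0,0,-1],
    [0,-0.0373,0,0,0,0,-1]
  ]
}}

```text
clock: 19.33
ee_pos: [0.4873, -0.1603, 0.184]
eef_rot: [0.955, 0.005, -0.297, 0.002]
ft_force: [0.9, -0.2, -0.6]
width: 0.0168
gripper_force: 58.8
```

Call:
{"name": "send_rows", "arguments": {
  "steps": [
    [0,-0.0373,0,0,0,0,-1],
    [0,-0.0373,0,0,0,0,-1],
    [0,-0.0373,0,0,0,0,-1],
    [0,-0.0373,0,0,0,0,-1],
    [0,-0.0373,0,0,0,0,-1]
  ]
}}

```text
clock: 19.75
ee_pos: [0.4851, 0.0264, 0.1843]
eef_rot: [0.955, 0.006, -0.297, 0.001]
ft_force: [0.4, 0.1, 0.1]
width: 0.017
gripper_force: 58.8
```

Call:
{"name": "send_rows", "arguments": {
  "steps": [
    [0,-0.0373,0,0,0,0,-1],
    [0,0,0,0,0,0,-1],
    [0,0,0,0,0,0,-1]
  ]
}}

```text
clock: 20.0
ee_pos: [0.4848, 0.0637, 0.1841]
eef_rot: [0.955, 0.008, -0.297, 0.001]
ft_force: [0.2, -0.4, -0.3]
width: 0.017
gripper_force: 58.9
```

Run:
```python
from sty import *
st=r.get_state();m=camera_model('wrist');im=snap('wrist','w4.png');np.savez('w4.npz',**{k:np.array(v) for k,v in m.items()})
t,c,u=tip(st);print(st['ee_pos'],st['eef_rot'],'tip',t,'case',c,'dir',u);print(rel2tool(np.array([-.04,.075,.07])-c,st))
p=proj('wrist',[t,case(-.04,.075,.05),case(-.04,-.055,.05),case(.04,-.055,.05),t-.04*u],m);print('pix tip,start,corner,end,-40',p.round(1))
x,y=p[:4].mean(0).astype(int)
x0,y0=int(p[:,0].min()-40),int(p[:,1].min()-40);x0=max(x0,0);y0=max(y0,0);x1=min(int(p[:,0].max()+40),512);y1=min(int(p[:,1].max()+40),384)
f=min(800/(x1-x0),600/(y1-y0));print(x0,y0,f)
cv2.imwrite('pics/w4c.png',cv2.resize(im[y0:y1,x0:x1],None,fx=f,fy=f,interpolation=cv2.INTER_CUBIC)[:600,:800,::-1])
```

```text
[0.48476315 0.06365695 0.18406941] [ 0.95473362  0.00768413 -0.29735907  0.00149902] tip [0.54468551 0.06431496 0.10770646] case [-0.02181863  0.07391624  0.10770646] dir [ 0.50464854  0.00891841 -0.86327881]
[ 6.45 -1.06 41.36]
pix tip,start,corner,end,-40 [[ 264.9   46. ]
 [ 262.7   30.5]
 [ 468.3   31. ]
 [ 553.1 -150.6]
 [ 265.1  125.6]]
222 0 2.7586206896551726
```

View pics/w4c.png

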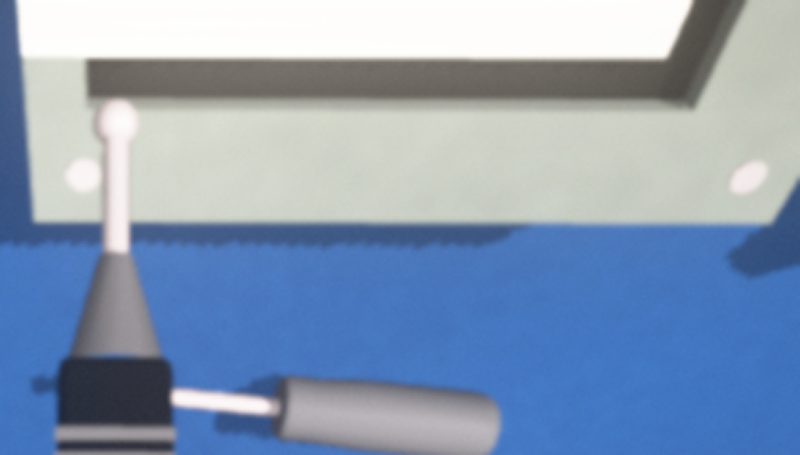

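The near view shows the ball at crop (117,122), that is native (264.4,44.2) against a predicted (264.9,46.0). The channel runs between crop rows ~60 and ~103, with its closed start end at x=88. I'll check the edges numerically.

Run:
```python
from sty import *
np.set_printoptions(precision=1,suppress=True,linewidth=160)
m=dict(np.load('w4.npz'));g=cv2.cvtColor(cv2.imread('pics/w4.png'),cv2.COLOR_BGR2GRAY).astype(float)
def prof(a,b,n=49):
    P=proj('wrist',np.linspace(a,b,n),m).astype(np.float32);return cv2.remap(g.astype(np.float32),P[:,:1].copy(),P[:,1:].copy(),cv2.INTER_LINEAR).ravel()
# across long leg: case x from -0.055 to -0.025, step .625mm... report crossing positions
xs=np.linspace(-.056,-.024,65)
for y in(.055,.03,0,-.03):
    p=prof(case(-.056,y,.05),case(-.024,y,.05),65);d=np.gradient(p);print('y',y,'down edge x',xs[d.argmin()]*1e3,'up edge',xs[d.argmax()]*1e3,'expect -46,-34; ',p[::4])
ys=np.linspace(.07,.092,45)
for x in(-.038,-.04): p=prof(case(x,.07,.05),case(x,.092,.05),45);d=np.gradient(p);print('end y',ys[d.argmax()]*1e3,'expect 81')
ys=np.linspace(-.07,-.04,61);
for x in(-.033,-.03): p=prof(case(x,-.07,.05),case(x,-.04,.05),61);d=np.gradient(p);print('short leg y',ys[d.argmin()]*1e3,ys[d.argmax()]*1e3,'expect -61,-49')
```

```text
y 0.055 down edge x -43.0 up edge -34.0 expect -46,-34;  [213.  214.  215.2 215.5 216.9 205.5 169.6 111.4 108.1 110.7 111.6 184.5 254.  254.  253.5 253.8 253.5]
y 0.03 down edge x -43.0 up edge -34.0 expect -46,-34;  [208.1 209.9 208.9 210.7 212.7 204.7 169.5 110.4 107.2 109.7 114.4 185.6 254.  253.6 253.  253.  253. ]
y 0 down edge x -43.0 up edge -34.0 expect -46,-34;  [211.  211.5 211.5 212.7 212.  201.8 167.5 105.  103.1 106.6 109.9 173.1 253.5 253.  253.  253.  253. ]
y -0.03 down edge x -43.0 up edge -34.0 expect -46,-34;  [206.6 206.  206.9 207.  207.1 195.9 164.4 101.3  97.4 101.6 100.7 179.6 253.  253.  253.  253.  253. ]
end y 81.0 expect 81
end y 81.0 expect 81
short leg y -60.50000000000001 -49.0 expect -61,-49
short leg y -60.50000000000001 -49.0 expect -61,-49
```

Call:
{"name": "send_rows", "arguments": {
  "steps": [
    [0.0029,-0.0001,0.0125,0,0,0,-1],
    [0.0029,-0.0001,0.0125,0,0,0,-1],
    [0.0029,-0.0001,0.0125,0,0,0,-1],
    [0.0028,-0.0001,0.0125,0,0,0,-1],
    [0,0,0,0,0,0,-1]
  ]
}}

```text
clock: 20.47
ee_pos: [0.4625, 0.0621, 0.1311]
eef_rot: [0.953, 0.006, -0.303, 0.001]
ft_force: [-0.4, 0.2, -1.2]
width: 0.0173
gripper_force: 58.9
```

Run:
```python
from sty import *
np.set_printoptions(precision=4,suppress=True)
st=r.get_state();m=camera_model('wrist');im=snap('wrist','w5.png')
t,c,u=tip(st);print(st['ee_pos'],'case',c,'dir',u,st['ft_force'],st['width']);print(rel2tool(np.array([-.0407,.075,.048])-c,st), 'x',rel2tool([.001,0,0],st),'y',rel2tool([0,-.001,0],st),'down',rel2tool([0,0,-.001],st))
p=proj('wrist',[t],m)[0];print('pred pix',p)
# ball: bright low-saturation blob against frame; row/col centroid of shank end
g=cv2.cvtColor(im,cv2.COLOR_RGB2GRAY);x,y=p.astype(int);print(g[y-16:y+14:2,x-16:x+18:2])
```

```text
[0.4625 0.0621 0.1311] case [-0.045   0.0724  0.054 ] dir [ 0.4946  0.0067 -0.8691] [-0.4075  0.1797 -1.1754] 0.017338441213297792
[ 6.99 -2.59  2.43] x [ 0.82 -0.   -0.58] y [ 0.  1. -0.] down [0.58 0.   0.82]
pred pix [264.9547  45.9639]
[[137 133 136 135 135 137 139 140 139 142 142 143 143 144 143 144 143]
 [137 131 132 134 134 136 137 138 138 138 142 141 141 141 140 142 141]
 [135 128 131 131 130 133 135 136 138 137 137 138 139 140 139 139 140]
 [138 130 129 131 130 132 150 173 183 174 148 137 138 138 139 139 139]
 [169 161 162 163 162 171 217 242 247 246 229 183 168 167 168 168 168]
 [210 207 206 203 202 218 243 251 253 253 253 241 215 210 210 210 210]
 [214 207 196 182 194 231 249 253 254 254 254 251 229 215 215 216 216]
 [208 195 187 186 202 236 251 254 255 255 255 253 241 235 234 234 234]
 [200 195 197 197 205 237 251 254 255 255 255 253 247 243 243 243 243]
 [198 197 196 195 201 232 249 253 254 254 254 252 245 243 243 243 243]
 [197 196 196 196 196 217 238 251 253 254 253 248 243 243 243 243 243]
 [197 196 195 196 196 200 224 249 253 253 249 242 243 243 243 243 243]
 [196 195 194 195 203 223 227 249 253 253 247 241 243 243 243 243 243]
 [197 194 195 194 208 234 229 249 253 253 247 242 243 243 243 243 243]
 [195 194 196 205 219 234 228 249 253 253 247 242 243 243 243 244 244]]
```

Call:
{"name": "send_rows", "arguments": {
  "steps": [
    [0.0031,-0.0026,-0.0022,0,0,0,-1],
    [0,0,0,0,0,0,-1],
    [0,0,0,0,0,0,-1]
  ]
}}

```text
clock: 20.77
ee_pos: [0.47, 0.0654, 0.135]
eef_rot: [0.954, 0.007, -0.3, 0.001]
ft_force: [0.3, -0.4, 0.0]
width: 0.017
gripper_force: 58.8
```

```bash
sed -i 's/^def tip/stip=stip+np.array([.0014,0,0])\ndef tip/' sty.py
python3 - <<'E'
from sty import *
np.set_printoptions(precision=4,suppress=True)
st=r.get_state();t,c,u=tip(st);print(st['ee_pos'],'case',c,'dir',u,st['ft_force'],st['clock'])
E
```

```text
[0.47   0.0654 0.135 ] case [-0.0357  0.0757  0.0576] dir [ 0.5008  0.0073 -0.8655] [ 0.2959 -0.4364  0.0415] 20.7667
```

Call:
{"name": "send_rows", "arguments": {
  "steps": [
    [-0.0035,0.0007,0.0025,0,0,0,-1],
    [0,0,0,0,0,0,-1],
    [0,0,0,0,0,0,-1],
    [0,0,0,0,0,0,-1]
  ]
}}

```text
clock: 21.1
ee_pos: [0.4649, 0.0646, 0.1347]
eef_rot: [0.954, 0.006, -0.3, 0.001]
ft_force: [-0.2, 0.0, -0.4]
width: 0.0169
gripper_force: 58.8
```

Run:
```python
from sty import *
np.set_printoptions(precision=4,suppress=True)
st=r.get_state();t,c,u=tip(st);print(st['ee_pos'],'case',c,'dir',u,st['ft_force'],st['clock'])
```

```text
[0.4649 0.0646 0.1347] case [-0.041   0.0749  0.0572] dir [ 0.4999  0.0072 -0.8661] [-0.1968  0.0204 -0.3643] 21.1
```

Call:
{"name": "send_rows", "arguments": {
  "steps": [
    [0.0013,0,0.0012,0,0,0,-1],
    [0.0013,0,0.0012,0,0,0,-1],
    [0.0009,0,0.0012,0,0,0,-1],
    [0.0009,0,0.0012,0,0,0,-1],
    [0,0,0,0,0,0,-1]
  ]
}}

```text
clock: 21.52
ee_pos: [0.4655, 0.0646, 0.1276]
eef_rot: [0.954, 0.006, -0.301, 0.001]
ft_force: [-0.6, -0.0, -0.8]
width: 0.0168
gripper_force: 58.8
```

Run:
```python
from sty import *
np.set_printoptions(precision=4,suppress=True)
st=r.get_state();t,c,u=tip(st);print(st['ee_pos'],'case',c,'dir',u,st['ft_force'],st['clock'])
```

```text
[0.4655 0.0646 0.1276] case [-0.0405  0.0749  0.05  ] dir [ 0.4989  0.0071 -0.8666] [-0.5958 -0.025  -0.8487] 21.5167
```

Call:
{"name": "send_rows", "arguments": {
  "steps": [
    [0.0006,0,0.0008,0,0,0,-1],
    [0.0006,0,0.0008,0,0,0,-1],
    [0,0,0,0,0,0,-1],
    [0,0,0,0,0,0,-1]
  ]
}}

```text
clock: 21.85
ee_pos: [0.4658, 0.0646, 0.126]
eef_rot: [0.954, 0.006, -0.3, 0.001]
ft_force: [-0.2, 0.6, -0.6]
width: 0.0167
gripper_force: 58.8
```

Call:
{"name": "send_rows", "arguments": {
  "steps": [
    [0.0006,0,0.0008,0,0,0,-1],
    [0,0,0,0,0,0,-1],
    [0,0,0,0,0,0,-1]
  ]
}}

```text
clock: 22.1
ee_pos: [0.4658, 0.0646, 0.125]
eef_rot: [0.954, 0.006, -0.3, 0.001]
ft_force: [-0.1, -0.0, -0.7]
width: 0.0167
gripper_force: 58.8
```

Run:
```python
from sty import *
np.set_printoptions(precision=4,suppress=True)
st=r.get_state();t,c,u=tip(st);print(st['ee_pos'],'case',c,'dir',u,st['ft_force'],st['clock'])
im=snap('wrist','w6.png');m=camera_model('wrist');p=proj('wrist',[t,case(-.04,.075,.05)],m);print(p)
x,y=int(p[0,0]),int(p[0,1]);cv2.imwrite('pics/w6c.png',cv2.resize(im[max(y-40,0):y+60,x-60:x+120],None,fx=4.4,fy=4.4,interpolation=cv2.INTER_CUBIC)[...,::-1])
```

```text
[0.4658 0.0646 0.125 ] case [-0.0401  0.0749  0.0475] dir [ 0.4996  0.0072 -0.8662] [-0.1452 -0.0311 -0.6723] 22.1
[[264.9628  42.8129]
 [264.7835  45.2243]]
```

Call:
{"name": "send_rows", "arguments": {
  "steps": [
    [0.0006,0,0.0008,0,0,0,-1],
    [0,0,0,0,0,0,-1],
    [0,0,0,0,0,0,-1]
  ]
}}

```text
clock: 22.4
ee_pos: [0.4658, 0.0646, 0.1245]
eef_rot: [0.954, 0.006, -0.3, 0.001]
ft_force: [-1.1, -0.2, 4.1]
width: 0.017
gripper_force: 59.1
```

Call:
{"name": "send_rows", "arguments": {
  "steps": [
    [0.0006,0,0.0008,0,0,0,-1],
    [0,0,0,0,0,0,-1],
    [0,0,0,0,0,0,-1]
  ]
}}

```text
clock: 22.65
ee_pos: [0.4658, 0.0646, 0.1242]
eef_rot: [0.954, 0.007, -0.301, 0.001]
ft_force: [-2.9, -0.6, 8.4]
width: 0.0167
gripper_force: 59.6
```

Call:
{"name": "send_rows", "arguments": {
  "steps": [
    [-0.0002,0.002,-0.0003,0,0,0,-1],
    [0,0.0035,0,0,0,0,-1],
    [0,0.0035,0,0,0,0,-1],
    [0,0.0035,0,0,0,0,-1],
    [0,0.0035,0,0,0,0,-1]
  ]
}}

```text
clock: 23.07
ee_pos: [0.4666, 0.0498, 0.124]
eef_rot: [0.954, 0.007, -0.3, 0.0]
ft_force: [0.1, 4.9, 4.7]
width: 0.017
gripper_force: 59.4
```

```bash
cat > w.py <<'E'
from sty import *
np.set_printoptions(precision=4,suppress=True)
st=r.get_state();t,c,u=tip(st);print('case',c,st['ft_force'],st['ft_torque'],st['clock'])
E
python3 w.py
```

```text
case [-0.0394  0.0604  0.0466] [0.1237 4.8646 4.7461] [ 1.026  -0.0546 -0.1535] 23.0667
```

Call:
{"name": "send_rows", "arguments": {
  "steps": [
    [-0.0002,0.0037,-0.0002,0,0,0,-1],
    [0,0.0037,0,0,0,0,-1],
    [0,0.0037,0,0,0,0,-1],
    [0,0.0037,0,0,0,0,-1],
    [0,0.0037,0,0,0,0,-1]
  ]
}}

```text
clock: 23.48
ee_pos: [0.4665, 0.0305, 0.124]
eef_rot: [0.954, 0.007, -0.3, 0.001]
ft_force: [0.9, 5.9, 5.5]
width: 0.0171
gripper_force: 59.5
```

```bash
python3 w.py
```

```text
case [-0.0398  0.0409  0.0465] [0.8674 5.8732 5.5448] [ 1.2212 -0.0603 -0.2149] 23.4833
```

Call:
{"name": "send_rows", "arguments": {
  "steps": [
    [-0.0003,0.0037,-0.0003,0,0,0,-1],
    [0,0.0037,0,0,0,0,-1],
    [0,0.0037,0,0,0,0,-1],
    [0,0.0037,0,0,0,0,-1],
    [0,0.0037,0,0,0,0,-1]
  ]
}}

```text
clock: 23.9
ee_pos: [0.4665, 0.0115, 0.1241]
eef_rot: [0.954, 0.007, -0.3, 0.001]
ft_force: [0.1, 4.8, 4.9]
width: 0.0172
gripper_force: 59.4
```

```bash
python3 w.py
```

```text
case [-0.0401  0.0218  0.0466] [0.1212 4.7899 4.9141] [ 1.0781 -0.142  -0.201 ] 23.9
```

Tracking well along the centre line, and the tip is staying on the floor.

Call:
{"name": "send_rows", "arguments": {
  "steps": [
    [-0.0002,0.0037,-0.0002,0,0,0,-1],
    [0,0.0037,0,0,0,0,-1],
    [0,0.0037,0,0,0,0,-1],
    [0,0.0037,0,0,0,0,-1],
    [0,0.0037,0,0,0,0,-1]
  ]
}}

```text
clock: 24.32
ee_pos: [0.4666, -0.0073, 0.1242]
eef_rot: [0.954, 0.006, -0.3, 0.001]
ft_force: [-0.9, 4.0, 4.9]
width: 0.0167
gripper_force: 59.2
```

Call:
{"name": "send_rows", "arguments": {
  "steps": [
    [0,0.0037,0,0,0,0,-1],
    [0,0.0037,0,0,0,0,-1],
    [0,0.0037,0,0,0,0,-1],
    [0,0.0037,0,0,0,0,-1],
    [0,0.0037,0,0,0,0,-1]
  ]
}}

```text
clock: 24.73
ee_pos: [0.4669, -0.0258, 0.1242]
eef_rot: [0.954, 0.006, -0.3, 0.001]
ft_force: [0.9, 4.5, 3.8]
width: 0.0167
gripper_force: 59.2
```

```bash
python3 w.py
```

```text
case [-0.0402 -0.0155  0.0467] [0.8779 4.4992 3.797 ] [ 0.8858 -0.1228 -0.1503] 24.7333
```

Call:
{"name": "send_rows", "arguments": {
  "steps": [
    [0,0.0037,0,0,0,0,-1],
    [0,0.0037,0,0,0,0,-1],
    [0,0.0037,0,0,0,0,-1],
    [0,0.0037,0,0,0,0,-1],
    [0,0.0037,0,0,0,0,-1]
  ]
}}

```text
clock: 25.15
ee_pos: [0.4671, -0.0443, 0.1242]
eef_rot: [0.954, 0.006, -0.3, 0.001]
ft_force: [-0.8, 3.9, 4.3]
width: 0.0168
gripper_force: 59.2
```

Call:
{"name": "send_rows", "arguments": {
  "steps": [
    [0,0.0037,0,0,0,0,-1],
    [0,0.0037,0,0,0,0,-1],
    [0,0.0037,0,0,0,0,-1],
    [0,0.003,0,0,0,0,-1],
    [0,0,0,0,0,0,-1]
  ]
}}

```text
clock: 25.57
ee_pos: [0.4674, -0.0592, 0.1243]
eef_rot: [0.954, 0.006, -0.3, 0.002]
ft_force: [0.1, -0.8, 4.4]
width: 0.0168
gripper_force: 59.2
```

```bash
python3 w.py
```

```text
case [-0.0401 -0.049   0.0468] [ 0.0765 -0.842   4.4399] [-0.1249 -0.1336  0.0093] 25.5667
```

Call:
{"name": "send_rows", "arguments": {
  "steps": [
    [0,0.002,0,0,0,0,-1],
    [0,0.002,0,0,0,0,-1],
    [0,0.002,0,0,0,0,-1],
    [0,0,0,0,0,0,-1],
    [0,0,0,0,0,0,-1]
  ]
}}

```text
clock: 25.98
ee_pos: [0.4675, -0.0646, 0.1243]
eef_rot: [0.954, 0.006, -0.3, 0.002]
ft_force: [0.3, 0.6, 3.4]
width: 0.0169
gripper_force: 59.2
```

```bash
python3 w.py; python3 -c "
from sty import *
print(rel2tool([.0036,0,0]))"
```

```text
case [-0.0401 -0.0544  0.0468] [0.3464 0.5767 3.4005] [-0.0018 -0.0757  0.0007] 25.9833
[ 2.95 -0.   -2.06]
```

Call:
{"name": "send_rows", "arguments": {
  "steps": [
    [0.0029,0,-0.002,0,0,0,-1],
    [0.0029,0,-0.002,0,0,0,-1],
    [0.0029,0,-0.002,0,0,0,-1],
    [0.0029,0,-0.002,0,0,0,-1],
    [0.0029,0,-0.002,0,0,0,-1]
  ]
}}

```text
clock: 26.4
ee_pos: [0.4818, -0.0642, 0.1252]
eef_rot: [0.952, 0.006, -0.305, 0.002]
ft_force: [-12.6, -0.1, 12.1]
width: 0.0172
gripper_force: 59.3
```

```bash
python3 w.py
```

```text
case [-0.0266 -0.0542  0.0471] [-12.5751  -0.0885  12.0662] [-0.0656  2.8243  0.0444] 26.4
```

Call:
{"name": "send_rows", "arguments": {
  "steps": [
    [-0.0006,0,-0.0009,0,0,0,-1],
    [0.0007,0,-0.0015,0,0,0,-1],
    [0.001,0,-0.0014,0,0,0,-1]
  ]
}}

```text
clock: 26.65
ee_pos: [0.4882, -0.064, 0.126]
eef_rot: [0.954, 0.006, -0.3, 0.002]
ft_force: [0.6, 0.4, -0.3]
width: 0.0166
gripper_force: 58.8
```

```bash
python3 w.py
```

```text
case [-0.0194 -0.054   0.0485] [ 0.612   0.3873 -0.3471] [-0.019  -0.3012 -0.0065] 26.65
```

Call:
{"name": "send_rows", "arguments": {
  "steps": [
    [0.003,0,-0.0018,0,0,0,-1],
    [0.0029,0,-0.0019,0,0,0,-1],
    [0.0029,0,-0.002,0,0,0,-1],
    [0.0029,0,-0.002,0,0,0,-1]
  ]
}}

```text
clock: 26.98
ee_pos: [0.5026, -0.0636, 0.126]
eef_rot: [0.954, 0.006, -0.3, 0.001]
ft_force: [-0.3, 0.9, -0.6]
width: 0.0173
gripper_force: 58.8
```

```bash
cat >> w.py <<'E'
import sys
if len(sys.argv)>1:
    m=camera_model('wrist');im=snap('wrist',sys.argv[1]);p=proj('wrist',[t],m)[0];print('pred',p);g=cv2.cvtColor(im,cv2.COLOR_RGB2GRAY);x,y=p.astype(int)
    print(g[y-16:y+16:2,x-16:x+18:2])
E
python3 w.py w7.png
```

```text
case [-0.005  -0.0537  0.0485] [-0.2878  0.8876 -0.6364] [-0.009  -0.3292  0.0372] 26.9833
pred [264.9402  42.8124]
[[242 242 240 184  76  68  67  65  65  62  58  58  56  55  54  60 125]
 [242 242 240 185  76  68  66  66  65  63  60  57  57  56  56  61 130]
 [242 242 240 185  75  68  70  66  67  64  59  57  57  57  55  61 132]
 [241 241 239 185  77  68  67  66  65  64  59  58  57  57  55  63 135]
 [241 241 240 190  78  69  69  73  77  70  60  58  57  59  55  67 135]
 [240 240 239 191  79  77 109 136 147 140  99  64  59  57  57  67 136]
 [241 240 240 192  84 113 158 186 197 198 176 105  62  58  57  69 138]
 [242 242 241 194 103 143 181 205 216 219 213 170  83  58  57  73 143]
 [242 242 241 197 119 159 194 216 229 232 226 198 108  58  57  74 144]
 [241 241 240 196 125 165 198 220 230 235 231 206 126  61  58  75 144]
 [242 241 240 199 124 160 193 217 225 230 227 202 116  61  59  81 150]
 [243 242 241 201 115 146 177 202 218 219 214 179  92  59  58  80 151]
 [242 242 241 199  94 117 150 189 213 214 189 128  68  60  59  81 152]
 [240 237 223 170  77  87 141 189 211 211 159  75  60  59  59  88 155]
 [240 224 187 145  77  82 141 189 211 211 150  66  59  60  57  90 160]
 [241 223 186 148  79  84 140 189 212 211 150  66  59  59  60  90 159]]
```

The ball sits inside the dark channel, ~1 mm towards its +y wall. I'll lower it slightly, back up a little within the window of step 7 to be sure of it, centre it, then go on.

Call:
{"name": "send_rows", "arguments": {
  "steps": [
    [0.0003,0.0006,0.0004,0,0,0,-1],
    [-0.0017,0.0004,0.0021,0,0,0,-1],
    [-0.0019,0,0.0018,0,0,0,-1],
    [0,0,0,0,0,0,-1],
    [0,0,0,0,0,0,-1]
  ]
}}

```text
clock: 27.45
ee_pos: [0.4965, -0.0646, 0.1248]
eef_rot: [0.954, 0.006, -0.301, 0.001]
ft_force: [-0.8, 0.3, 0.3]
width: 0.0173
gripper_force: 58.9
```

```bash
python3 w.py
```

```text
case [-0.0112 -0.0547  0.0472] [-0.841   0.2893  0.3199] [-0.0145 -0.0515 -0.0097] 27.45
```

Call:
{"name": "send_rows", "arguments": {
  "steps": [
    [0.0027,0,-0.0023,0,0,0,-1],
    [0.0029,0,-0.002,0,0,0,-1],
    [0.0029,0,-0.002,0,0,0,-1],
    [0.0029,0,-0.002,0,0,0,-1],
    [0.0029,0,-0.002,0,0,0,-1]
  ]
}}

```text
clock: 27.87
ee_pos: [0.515, -0.0644, 0.1248]
eef_rot: [0.954, 0.006, -0.3, 0.001]
ft_force: [-0.8, 0.1, 0.3]
width: 0.017
gripper_force: 58.9
```

```bash
python3 w.py
```

```text
case [ 0.0073 -0.0547  0.0473] [-0.7952  0.1433  0.3476] [ 0.0033 -0.0836 -0.0211] 27.8667
```

Call:
{"name": "send_rows", "arguments": {
  "steps": [
    [0.0029,0,-0.002,0,0,0,-1],
    [0.0029,0,-0.002,0,0,0,-1],
    [0.0029,0,-0.002,0,0,0,-1],
    [0.0029,0,-0.002,0,0,0,-1],
    [0,0,0,0,0,0,-1]
  ]
}}

```text
clock: 28.28
ee_pos: [0.5295, -0.0642, 0.1247]
eef_rot: [0.954, 0.007, -0.3, 0.001]
ft_force: [0.3, -1.0, 0.7]
width: 0.0169
gripper_force: 58.9
```

```bash
python3 w.py w8.png
```

```text
case [ 0.0219 -0.0547  0.0472] [ 0.2617 -0.9992  0.7496] [ 0.0526 -0.35    0.0206] 28.2833
pred [264.9024  42.8037]
[[242 238 173  77  68  70  67  67  66  62  59  59  60  57  61 125 164]
 [242 238 173  76  69  70  70  67  66  62  59  59  59  57  63 132 165]
 [243 239 175  75  70  69  69  67  67  62  60  60  59  59  64 130 166]
 [241 238 179  78  69  70  69  68  67  62  60  60  59  59  64 131 166]
 [239 237 180  78  71  71  72  80  82  73  63  60  60  59  67 134 166]
 [240 238 181  79  69  81 112 143 156 149 112  69  60  58  68 136 168]
 [242 240 185  76  76 117 162 188 199 202 185 121  63  60  69 137 167]
 [243 241 189  78  97 147 182 207 218 221 216 175  86  58  69 137 167]
 [244 243 198  84 113 160 195 218 230 233 227 199 109  61  74 143 168]
 [244 243 198  87 121 164 198 220 231 235 231 206 120  62  75 144 169]
 [242 241 197  85 115 160 192 215 223 229 226 200 116  62  77 145 168]
 [242 241 197  82 102 146 175 200 216 220 213 177  90  60  83 149 169]
 [242 241 197  80  80 116 151 189 213 213 186 120  67  60  84 151 169]
 [243 242 201  84  71  88 142 189 212 212 158  75  62  61  84 151 169]
 [244 243 204  84  69  84 141 190 212 211 150  68  60  61  86 153 170]
 [242 240 202  88  73  85 142 189 212 212 150  67  61  62  91 160 170]]
```

Call:
{"name": "send_rows", "arguments": {
  "steps": [
    [0.0029,0,-0.002,0,0,0,-1],
    [0.0029,0,-0.002,0,0,0,-1],
    [0.0029,0,-0.002,0,0,0,-1],
    [0.0029,0,-0.002,0,0,0,-1],
    [0.0029,0,-0.002,0,0,0,-1]
  ]
}}

```text
clock: 28.75
ee_pos: [0.5465, -0.064, 0.1248]
eef_rot: [0.954, 0.006, -0.3, 0.001]
ft_force: [-2.3, -0.2, 1.5]
width: 0.0171
gripper_force: 58.9
```

Call:
{"name": "send_rows", "arguments": {
  "steps": [
    [0.0014,0,-0.001,0,0,0,-1],
    [0,0,0,0,0,0,-1],
    [0,0,0,0,0,0,-1],
    [0,0,0,0,0,0,-1]
  ]
}}

```text
clock: 29.08
ee_pos: [0.5484, -0.064, 0.1246]
eef_rot: [0.954, 0.007, -0.3, 0.002]
ft_force: [0.5, -1.0, 0.8]
width: 0.0166
gripper_force: 58.9
```

```bash
python3 w.py
```

```text
case [ 0.0409 -0.0547  0.0472] [ 0.521  -1.0386  0.8069] [ 0.0529 -0.4617  0.0437] 29.0833
```

The seam is drawn to its end. Next I'll lift and return the stylus.

Call:
{"name": "send_rows", "arguments": {
  "steps": [
    [-0.0058,0,-0.0082,0,0,0,-1],
    [-0.0145,0,-0.0205,0,0,0,-1],
    [-0.0174,0,-0.0246,0,0,0,-1],
    [-0.0174,0,-0.0246,0,0,0,-1],
    [0,0,0,0,7,0,-1]
  ]
}}

```text
clock: 29.5
ee_pos: [0.5495, -0.0644, 0.2228]
eef_rot: [0.97, 0.007, -0.241, 0.001]
ft_force: [0.3, -0.1, -1.1]
width: 0.0168
gripper_force: 58.8
```

Call:
{"name": "send_rows", "arguments": {
  "steps": [
    [0,0,0,0,7,0,-1],
    [0,0,0,0,7,0,-1],
    [0,0,0,0,7,0,-1],
    [0,0,0,0,7,0,-1],
    [0,0,0,0,0,6,-1]
  ]
}}

```text
clock: 29.92
ee_pos: [0.5429, -0.0631, 0.2195]
eef_rot: [0.999, -0.045, 0.002, -0.001]
ft_force: [-0.6, 0.5, -2.3]
width: 0.0169
gripper_force: 58.7
```

Call:
{"name": "send_rows", "arguments": {
  "steps": [
    [0,0,0,0,6.25,0,-1],
    [0,0,0,0,6.25,0,-1],
    [0,0,0,0,6.25,0,-1],
    [0,0,0,0,6.25,0,-1],
    [0,0,0,0,0,0,-1]
  ]
}}

```text
clock: 30.33
ee_pos: [0.5419, -0.0623, 0.2152]
eef_rot: [0.976, -0.045, 0.215, 0.008]
ft_force: [-1.1, 0.6, -2.1]
width: 0.0169
gripper_force: 58.7
```

Run:
```python
from sty import *
s=r.get_state();print(s['ee_pos'],todo(pg+[0,0,.07],Rg),todo(pg,Rg),s['joint_pos'].round(3),s['width'])
```

```text
[ 0.54188578 -0.06234181  0.21522874] (array([-70.6, 289.5,  91.4]), array([-0.12,  0.29, -0.04])) (array([-100. ,  289.7,  155. ]), array([-0.12,  0.29, -0.04])) [-0.32  -0.295  2.117  0.125  0.902  1.286] 0.01686808305423898
```

Call:
{"name": "send_rows", "arguments": {
  "steps": [
    [-0.0028,0.0362,-0.0013,0,0,0,-1],
    [-0.0028,0.0362,-0.0013,0,0,0,-1],
    [-0.0028,0.0362,-0.0013,0,0,0,-1],
    [-0.0028,0.0362,-0.0013,0,0,0,-1]
  ]
}}

```text
clock: 30.67
ee_pos: [0.5222, -0.2086, 0.2217]
eef_rot: [0.975, -0.044, 0.216, 0.009]
ft_force: [0.9, 0.7, 0.4]
width: 0.0169
gripper_force: 58.9
```

Call:
{"name": "send_rows", "arguments": {
  "steps": [
    [-0.0028,0.0362,-0.0013,0,0,0,-1],
    [-0.0028,0.0362,-0.0013,0,0,0,-1],
    [-0.0028,0.0362,-0.0013,0,0,0,-1],
    [-0.0028,0.0362,-0.0013,0,0,0,-1],
    [0,0,0,0,0,0,-1]
  ]
}}

```text
clock: 31.08
ee_pos: [0.4955, -0.3571, 0.2211]
eef_rot: [0.975, -0.047, 0.216, 0.011]
ft_force: [0.0, 0.8, -0.8]
width: 0.0171
gripper_force: 59.0
```

Call:
{"name": "send_rows", "arguments": {
  "steps": [
    [-0.0095,0,0.0204,0,0,0,-1],
    [-0.0095,0,0.0204,0,0,0,-1],
    [-0.0095,0,0.0204,0,0,0,-1],
    [-0.0095,0,0.0204,0,0,0,-1],
    [-0.0085,0,0.0181,0,0,0,-1]
  ]
}}

```text
clock: 31.5
ee_pos: [0.4971, -0.35, 0.109]
eef_rot: [0.975, -0.044, 0.216, 0.008]
ft_force: [0.5, -0.6, -0.9]
width: 0.017
gripper_force: 59.0
```

Call:
{"name": "send_rows", "arguments": {
  "steps": [
    [0,0,0,0,0,0,-1],
    [0,0,0,0,0,0,-1],
    [0,0,0,0,0,0,-1]
  ]
}}

```text
clock: 31.75
ee_pos: [0.4976, -0.3508, 0.1114]
eef_rot: [0.975, -0.044, 0.217, 0.01]
ft_force: [0.1, 0.7, -0.3]
width: 0.0169
gripper_force: 59.0
```

Run:
```python
from sty import *
s=r.get_state();print(s['ee_pos'],todo(pg+[0,0,.04],Rg),todo(pg,Rg),s['joint_pos'].round(3),s['width'])
# stylus direction in hand: find ball in the wrist image near prediction
m=camera_model('wrist');im=snap('wrist','w9.png');R=Ro.from_quat(s['eef_rot']);t=s['ee_pos']+R.apply(stip-[.0014,0,0]);print(proj('wrist',[t],m))
g=cv2.cvtColor(im,cv2.COLOR_RGB2GRAY);x,y=proj('wrist',[t],m)[0].astype(int);print(g[y-16:y+16:2,x-16:x+18:2])
```

```text
[ 0.49759831 -0.35083712  0.11137126] (array([-24. ,  -2.1,  32.4]), array([-0.02, -0.02,  0.04])) (array([-41. ,  -2.1,  68.7]), array([-0.02, -0.02,  0.04])) [-0.92   0.071  1.999  0.444  0.817  0.477] 0.01688521459453461
[[265.08410978  45.44614099]]
[[141 142 141 141 142 142 143 143 141 141 140 140 140 139 140 138 140]
 [141 142 141 141 141 141 141 139 141 139 140 140 138 139 139 139 139]
 [141 141 140 140 139 140 140 142 140 140 141 140 139 140 140 139 139]
 [139 140 138 139 140 152 182 206 202 173 146 140 140 140 141 142 140]
 [139 139 140 140 154 216 247 252 253 249 206 148 141 142 143 142 142]
 [138 139 139 143 187 237 250 253 254 254 249 191 144 142 143 143 141]
 [139 139 140 152 197 233 247 251 253 253 252 229 151 142 141 143 140]
 [141 140 141 156 192 219 236 243 247 248 247 228 157 142 141 142 141]
 [142 142 141 153 180 201 216 229 234 236 235 212 154 142 142 140 142]
 [142 142 143 147 167 185 200 213 218 213 207 182 146 142 141 141 142]
 [142 142 142 144 150 176 228 247 250 232 176 152 141 142 142 141 142]
 [141 144 142 143 143 175 238 253 254 248 173 142 141 141 141 143 142]
 [143 144 144 144 143 175 237 253 254 249 175 143 142 142 142 143 141]
 [143 144 145 145 144 177 238 253 254 249 176 143 143 143 142 142 142]
 [143 145 143 143 142 178 238 253 254 249 176 143 141 142 142 143 142]
 [142 142 142 143 142 177 238 253 254 249 176 143 142 142 143 143 142]]
```

Call:
{"name": "send_rows", "arguments": {
  "steps": [
    [-0.012,-0.0011,0.0162,0,0,0,-1],
    [-0.012,-0.001,0.0162,0,0,0,-1],
    [0,0,0,0,0,0,-1],
    [0,0,0,0,0,0,-1]
  ]
}}

```text
clock: 32.13
ee_pos: [0.4888, -0.3471, 0.0707]
eef_rot: [0.975, -0.045, 0.217, 0.009]
ft_force: [-0.5, 0.9, -0.4]
width: 0.0168
gripper_force: 59.0
```

Run:
```python
from sty import *
s=r.get_state();print(s['ee_pos'],todo(pg+[0,0,.002],Rg))
```

```text
[ 0.48881208 -0.34713092  0.0707319 ] (array([-14.6,   0.8,  33.9]), array([-0.07,  0.04, -0.03]))
```

Call:
{"name": "send_rows", "arguments": {
  "steps": [
    [-0.004,0.0008,0.0094,0,0,0,-1],
    [-0.004,0,0.0094,0,0,0,-1],
    [-0.003,0,0.0068,0,0,0,-1],
    [-0.0022,0,0.005,0,0,0,-1],
    [-0.001,0,0.0024,0,0,0,-1]
  ]
}}

```text
clock: 32.55
ee_pos: [0.4894, -0.3474, 0.0329]
eef_rot: [0.975, -0.045, 0.216, 0.009]
ft_force: [0.8, -0.6, 0.5]
width: 0.0166
gripper_force: 59.0
```

Call:
{"name": "send_rows", "arguments": {
  "steps": [
    [0,0,0,0,0,0,-1],
    [0,0,0,0,0,0,-1]
  ]
}}

```text
clock: 32.72
ee_pos: [0.4898, -0.348, 0.034]
eef_rot: [0.975, -0.045, 0.217, 0.009]
ft_force: [-0.8, 0.2, -1.7]
width: 0.0172
gripper_force: 59.0
```

Run:
```python
from sty import *
s=r.get_state();print(s['ee_pos'],todo(pg,Rg),s['ft_force'])
```

```text
[ 0.48975837 -0.34798679  0.03402313] (array([-0.9, -0. ,  2. ]), array([-0.05,  0.05, -0.02])) [-0.75467668  0.18654599 -1.66218284]
```

Call:
{"name": "send_rows", "arguments": {
  "steps": [
    [-0.0005,0,0.001,0,0,0,-1],
    [-0.0005,0,0.001,0,0,0,-1],
    [0,0,0,0,0,0,-1],
    [0,0,0,0,0,0,-1]
  ]
}}

```text
clock: 33.05
ee_pos: [0.4898, -0.3481, 0.0321]
eef_rot: [0.975, -0.045, 0.217, 0.009]
ft_force: [-0.5, -0.2, -0.9]
width: 0.0171
gripper_force: 59.0
```

Call:
{"name": "send_rows", "arguments": {
  "steps": [
    [0,0,0,0,0,0,-0.4],
    [0,0,0,0,0,0,0],
    [0,0,0,0,0,0,1],
    [0,0,0,0,0,0,1],
    [0,0,0,0,0,0,1]
  ]
}}

```text
clock: 33.47
ee_pos: [0.4898, -0.3481, 0.0321]
eef_rot: [0.975, -0.045, 0.217, 0.009]
ft_force: [0.8, -0.7, -1.3]
width: 0.0729
gripper_force: 0.0
```

Call:
{"name": "send_rows", "arguments": {
  "steps": [
    [0,0,0,0,0,0,1],
    [0,0,-0.02,0,0,0,1],
    [0,0,-0.035,0,0,0,1],
    [0,0,-0.035,0,0,0,1],
    [0,0,-0.035,0,0,0,1]
  ]
}}

```text
clock: 33.88
ee_pos: [0.436, -0.3427, 0.1458]
eef_rot: [0.975, -0.045, 0.216, 0.009]
ft_force: [0.2, -0.1, 0.6]
width: 0.0856
gripper_force: 0.0
```

Call:
{"name": "send_rows", "arguments": {
  "steps": [
    [0,0,-0.03,0,0,0,1],
    [0,0,0,0,0,0,1],
    [0,0,0,0,0,0,1],
    [0,0,0,0,0,0,1]
  ]
}}

```text
clock: 34.22
ee_pos: [0.4241, -0.342, 0.172]
eef_rot: [0.975, -0.045, 0.217, 0.009]
ft_force: [-0.4, 0.2, -0.6]
width: 0.0852
gripper_force: 0.0
```

Run:
```python
from sty import *
s=r.get_state();print(s['ee_pos'],s['width'],s['ft_force'],s['clock'])
w=grab_frame('wrist');m=camera_model('wrist');a=grab_frame('scene')
q=proj('scene',[[.457,.323,.06]])[0].astype(int);z=cv2.resize(a[q[1]-40:q[1]+60,q[0]-50:q[0]+50],(240,240),interpolation=cv2.INTER_CUBIC)
im=cv2.resize(w[:,120:420],(468,600),interpolation=cv2.INTER_CUBIC);L=np.zeros((600,240,3),np.uint8);L[:240]=z
q=proj('scene',[[.486,-.348,.045]])[0].astype(int);L[240:480]=cv2.resize(a[q[1]-30:q[1]+30,q[0]-30:q[0]+30],(240,240),interpolation=cv2.INTER_CUBIC)
cv2.imwrite('pics/fin.png',np.hstack([L,im])[...,::-1]);np.savez('wf.npz',**{k:np.array(v) for k,v in m.items()})
```

```text
[ 0.42414909 -0.34201769  0.17201244] 0.08516186663110605 [-0.39128126  0.24114549 -0.60540028] 34.2167
```

View pics/fin.png

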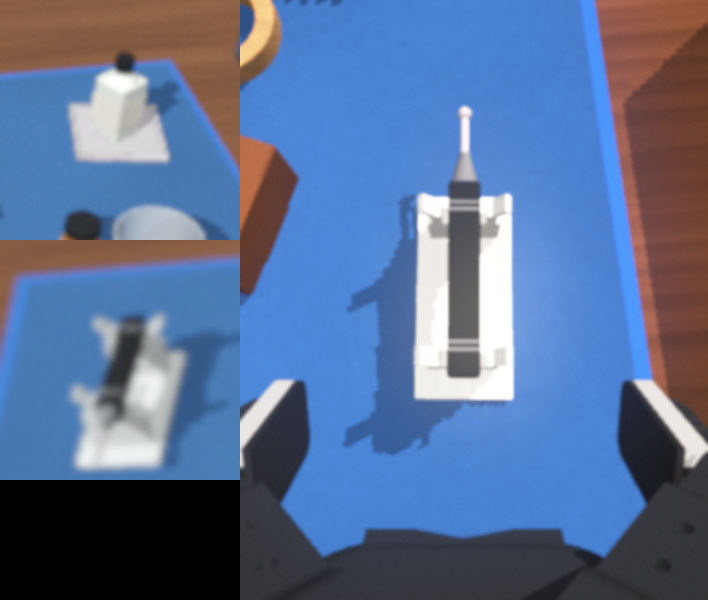

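The final view shows the stylus in both saddles, with its handle from (464,182) to (464,377) and its tip at (465,112). The bottle is upright in the tray and the robot is clear of everything, so I'll hand in.

```bash
python3 -c "
from bench import r
print(r.hand_in())"
```

```text
the job is handed in; nothing more can be done
None
```

I handed the job in at about 34 s: bottle upright in the tray, seam drawn from start to end with the tip staying down by my readings, stylus back in both saddles; the hand-in returned no verdict.

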